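# Put the rib away and hang up the tool pail

### The arm

A 7-joint arm with a two-finger parallel gripper is mounted at the origin on the work surface. World frame = base frame: x ahead of the robot, y to its left, z up, the work surface at z = 0. Lengths are in mm, angles in rad, forces in N, time in s.
With the tool pointing down it reaches from about 425 to 875 mm from the base axis. Payload 4.7 kg.
Tool frame: the origin (TCP) lies at the very end of the fingers, on their centre line; the grasp point (between the pads) lies 19 mm behind it; z points along the fingers, y is the line along which they close (so a half turn about z gives the same grasp; the last joint's range is limited). The gripper opens to 87 mm and grips with 3 to 60 N. Pads are 19 mm wide; open, the fingers measure 117 mm over their backs; the gripper's body (75 mm by 190 mm) begins 51 mm behind the grasp point.
Start: joints at [-1.092, 0.321, -0.07, 1.45, 0.023, 1.371, -0.057], TCP at [291.388, 581.05, 222.587] pointing down, gripper open.
Joint ranges: [-2.86, 2.86], [-0.3, 2.09], [-1.38, 1.24], [0.06, 2.45], [-1.56, 4.7], [0.09, 2.05], [-2.69, 2.69]. Speed limits (rad/s): [2.57, 2.57, 3.14, 3.14, 3.14, 3.14, 3.14].

### API

Orientations are given as a 3x3 rotation matrix whose columns are the frame's x, y, z axes.
In Python, from rig import readout, grab_frame, workorder gives the robot as it stands. The module is installed in compiled form; this text tells all that it offers.
- The arm moves only by the tool step_arm, never from a script. Its argument "motion" is a list of rows, each an object of numbers: "ax", "ay", "az": the turn, a rotation vector about the tool's x, y, z in rad; "x", "y", "z": the shift along the tool's x, y, z in m; "claw": the opening, from -1 (shut) to 1 (fully open). In form: [{"ax": .., "ay": .., "az": .., "x": .., "y": .., "z": .., "claw": ..}, ...]. A call has 1 to 10 rows; each row is the pose to reach, as a shift and turn from the pose commanded when the call began, along the tool's axes at that moment; what a row does not reach only later rows make up. A row lasts 1/10 s, in which the tool goes at most 50 mm and 8.59 degrees, less where a joint would pass 70% of its speed; a pose out of reach is approached as far as the arm can. A call with a gripper value outside its range is refused whole. The fingers move at their own pace and stop on an object; "grip_force" is the grip in N (left out, the last holds). Time passes only in rows, so rows that repeat a pose let the fingers close. It gives the time, the measured TCP pose, the force, the opening and the grip force at its end, in the units of the state.
- readout.read_state(): the state, without advancing time (a new reading comes with each control period).
- grab_frame(name): name is "scene" or "top"; returns a dict with "color" (384x512x3 uint8, red, green, blue), "camera_matrix" (3x3 intrinsics, pixels), "pose" (4x4, takes a point from camera to world coordinates). Camera axes: x right, y up, looking along -z (the intrinsics and any distortion apply to the point x, -y, -z); pixel columns grow to the right and rows downward; lengths in mm; the calibration is good to about 2 mm. A picture is of the moment at which its call begins. There is no depth.
- workorder.sign_off(): hands the job in; it is judged then, once.
The state is a dict: "clock": time; "q": joint angles; "dq": joint speeds; "joint_torque": joint torques, N m; "ee_pos": TCP position; "ee_rot": TCP orientation; "contact_force": force on the tool from outside, world axes, zero at the start; "ft_torque": the same for the moment, N m; "width": finger opening in mm; "finger_force": force on a finger pad.
Only numpy, scipy, OpenCV 4.12 (cv2) and the standard library are available. Lean on these libraries where they do the work, as an engineer would, in place of code of your own. Each camera call takes 0.05 s, during which the arm holds its last target. There are 200 camera calls.

### The job

Lay the loose wooden rib in the small metal pail, then swing the pail's folded handle upright while the pail still stands on the bench. Then lift the pail by its handle and hang it on the two-armed hanger, handle resting in the dips of both arms, with the rib still inside; leave it hanging there without a big swing, and do not disturb or tip the pottery and the other tool.

Things in the scene. Friction and masses are not known exactly. Their poses are not given: they have to be found in the camera images.
- pail: Small round open galvanised pail, loose, about 0.35 kg, standing on the bench. Origin: centre of its underside, z up. 105 mm tall; outer radius 50 mm at the foot, 64 mm at the rim; wall 3 mm, floor 4 mm. Ears at own y = +71 and -71 mm, 92 mm up, carry the swing bail (wire handle), which at the start is folded down to the pail's own -x side (the robot's left).
- bail_grip (a point): Middle of the bail's straight top bar and of its turned wooden grip (14 mm thick, 48 mm long). Beside the grip the bar is bare 7 mm steel wire, out to the legs, 72 mm either side of the middle; the legs run 95 mm from the bar to the pivots. Axes: y along the bar; z from the pivots to the bar (straight up when upright). Folded, about 23 mm are free between grip and rim.
- bail_pivot (a point): Middle of the bail's hinge axis, fixed in the pail on its centre line, 92 mm above its underside; the hinge axis is the pail's own y.
- bail (a joint): Angle of the bail, rad: 0 = upright, straight above the pail; +1.57 = folded level towards the pail's own -x; stops at +1.7 and -1.7. Starts folded between 1.3 and 1.65. A slightly stiff hinge (0.028 N m): the bail stays where it is left.
- hanger: Dark steel hanger bolted to the bench, origin on the bench right below its dips. Two uprights 257 mm tall at own x = +115, y = +44 and -44 mm, on a foot plate (x 75 to 155, y +-60, 10 mm thick). From each a 10 mm round arm runs to -x, slopes from x = +45 (252 mm up, axis) down to a dip 235 mm up, level from x = +14 to -12, and turns up to a tip at x = -30, 265 mm up. 78 mm free between the arms.
- hanger_seat (a point): Where the middle of the bail's bar rests when hung: midway between the two arms, over the dips, 243.5 mm above the bench. Axes as the hanger: the hung bar lies along y.
- rib: Loose hardwood throwing rib lying flat on the bench: an oblong with round ends, 82 mm long (own x), 40 mm wide (own y), 12 mm thick, 50 g. Origin: centre of its underside.
- cup: Bystander: clay beaker, 68 mm across, 70 mm tall; origin at the centre of its foot.
- bowl: Bystander: clay bowl, 116 mm across, 60 mm tall; origin at the centre of its foot.
- vase: Bystander: clay bottle vase, 84 mm across, 135 mm tall; origin at the centre of its foot.
- trimmer: Bystander: flat wooden-handled tool, 170 mm long, lying on the bench.
There are look-alikes about, which are no part of the job. What is shaped like the rib but black or green is not meant.

How it is judged:
By the outcome, as a careful person would: the job done as asked, in the order asked, and still so for the second after the job is handed in, with the robot touching nothing.
It also fails if it takes over 72 s, if anything falls off the work surface, if the arm or the gripper's body presses on something with over 40 N, if the wrist force passes 120 N, or if a joint passes its speed limit or range.

## Working session

There is one attempt and no reset: what is moved stays moved. The work goes in short steps, Python scripts to look and compute and a tool call to move; the robot and the scene stay as the last step left them, time stands still between calls to the robot, and variables do not carry over. Pictures are saved under pics/ and viewed, at most 10 in all, crops included, and the job is handed in when it is done.

Besides the shell and the picture viewer there is one more tool, called after ">>>" by a JSON object that holds its "op" and its "data". step_arm: Moves the arm, as the interface text tells. Its arguments: {"type":"object","properties":{"motion":{"type":"array"},"grip_force":{"type":"number"}},"required":["motion"]}

```bash
mkdir -p pics
cat > h.py <<'E'
import numpy as np, cv2
from rig import readout, grab_frame, workorder
def ray(f,px):
    K=f["camera_matrix"];P=f["pose"]
    v=np.linalg.solve(K,[px[0],px[1],1.]);d=P[:3,:3]@np.array([v[0],-v[1],-v[2]])
    return P[:3,3],d
def onz(f,px,z):
    o,d=ray(f,px);return o+d*(z-o[2])/d[2]
def proj(f,p):
    P=f["pose"];c=P[:3,:3].T@(np.array(p,float)-P[:3,3]);u=f["camera_matrix"]@np.array([c[0],-c[1],-c[2]]);return u[:2]/u[2]
E
python3 - <<'E'
from h import *
ims=[]
for n in("top","scene"):
    f=grab_frame(n);print(n,f["camera_matrix"].round(1).tolist(),f["pose"].round(3).tolist(),[k for k in f])
    c=cv2.cvtColor(f["color"],cv2.COLOR_RGB2BGR);cv2.imwrite(f"pics/{n}0.png",cv2.resize(c,(768,576),interpolation=cv2.INTER_CUBIC))
    np.save(f"{n}0.npy",f,allow_pickle=True)
s=readout.read_state();print({k:np.round(v,3).tolist() for k,v in s.items()})
E
```

```text
top [[388.3, 0.0, 252.7], [0.0, 388.3, 197.6], [0.0, 0.0, 1.0]] [[-0.017, 0.983, -0.181, 357.771], [-1.0, -0.019, -0.006, -3.761], [-0.01, 0.181, 0.983, 1293.409], [0.0, 0.0, 0.0, 1.0]] ['color', 'camera_matrix', 'pose']
scene [[385.0, 0.0, 250.9], [0.0, 385.0, 182.9], [0.0, 0.0, 1.0]] [[-0.743, -0.412, 0.528, 1273.183], [0.669, -0.469, 0.576, 725.677], [0.01, 0.781, 0.624, 966.351], [0.0, 0.0, 0.0, 1.0]] ['color', 'camera_matrix', 'pose']
{'clock': 0.1, 'q': [-1.092, 0.322, -0.07, 1.452, 0.023, 1.371, -0.057], 'dq': [-0.001, -0.002, 0.001, -0.005, 0.001, 0.001, -0.0], 'joint_torque': [-0.0, -49.257, -0.406, -31.34, -0.064, 0.04, 0.0], 'ee_pos': [291.155, 580.602, 221.6], 'ee_rot': [[-0.894, 0.448, -0.001], [0.448, 0.894, -0.002], [-0.0, -0.002, -1.0]], 'contact_force': [-0.475, -0.809, -0.827], 'ft_torque': [0.0, 0.002, -0.009], 'finger_force': 0.0, 'width': 86.941}
```

View pics/top0.png

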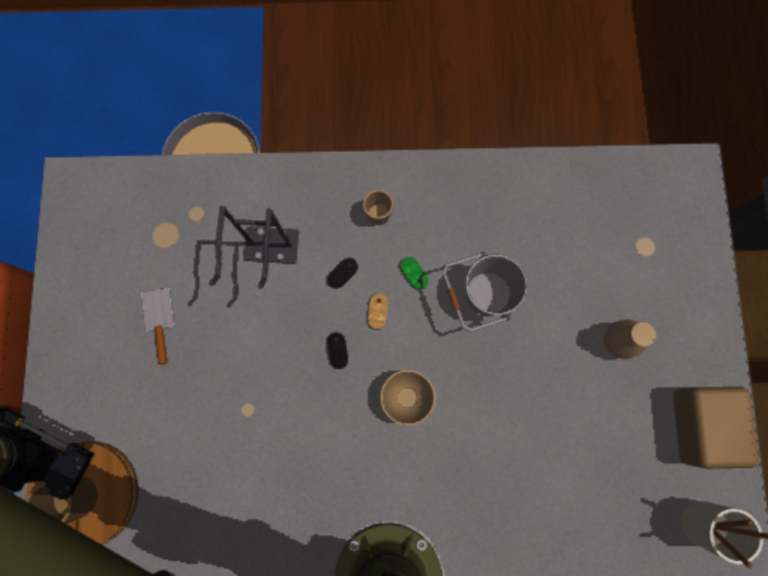

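View pics/scene0.png

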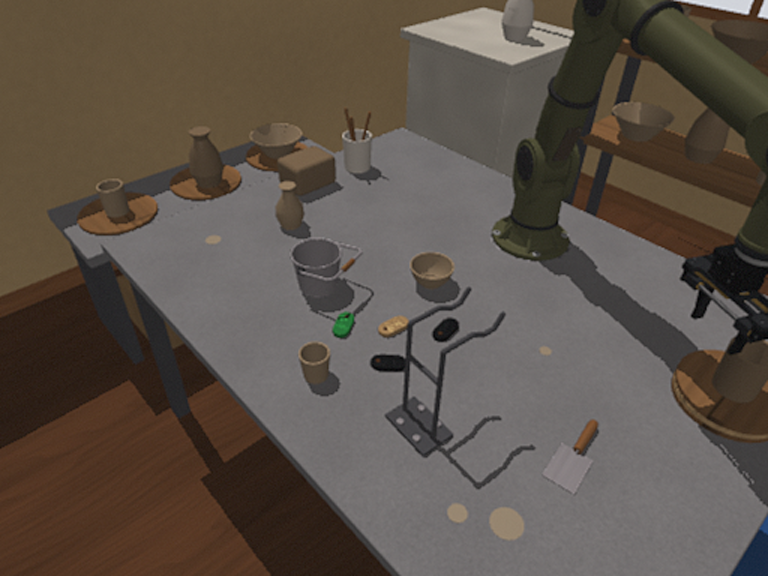

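The top view (768x576) shows the tan rib at (378,311). Its look-alikes are black at (342,272) and (337,350), and green at (413,272), so the tan wooden one is the rib. The pail rim is at about (495,285) with the orange bail grip at (454,299). The hanger foot is at (270,245) with its arm tips at (215,282) and (263,285).

Run:
```python
from h import *
f=np.load("top0.npy",allow_pickle=True).item();g=np.load("scene0.npy",allow_pickle=True).item()
hsv=cv2.cvtColor(f["color"],cv2.COLOR_RGB2HSV)
def blob(m,roi):
    x0,y0,x1,y1=[int(v/1.5) for v in roi];z=np.zeros_like(m);z[y0:y1,x0:x1]=m[y0:y1,x0:x1]
    c=max(cv2.findContours(z,cv2.RETR_EXTERNAL,cv2.CHAIN_APPROX_NONE)[0],key=cv2.contourArea);return c[:,0,:].astype(float)
wood=((hsv[...,1]>110)&(hsv[...,2]>70)&(hsv[...,0]<25)).astype(np.uint8)
for n,roi,z in(("rib",(355,285,400,335),10),("grip",(440,280,470,320),92)):
    c=blob(wood,roi);w=np.array([onz(f,p,z)[:2] for p in c],np.float32)
    r=cv2.minAreaRect(w);b=cv2.boxPoints(r);print(n,"px",c.mean(0),"rect",np.round(r[0],1),np.round(r[1],1),r[2])
    e=max([(b[1]-b[0]),(b[2]-b[1])],key=np.linalg.norm);print("  long axis deg",np.degrees(np.arctan2(e[1],e[0])))
c=cv2.cvtColor(f["color"],cv2.COLOR_RGB2BGR)
a=cv2.resize(c[155:235,210:360],None,fx=5,fy=5,interpolation=cv2.INTER_CUBIC)
cv2.imwrite("pics/crop_top.png",a)
b=cv2.resize(c[125:215,115:205],(540,540),interpolation=cv2.INTER_CUBIC)
s=cv2.cvtColor(g["color"],cv2.COLOR_RGB2BGR)
cv2.imwrite("pics/hang_top.png",b)
```

```text
rib px [251.39285714 207.05357143] rect [560.9   9.7] [39.2 78.5] 82.93109893798828
  long axis deg -7.0689006
grip px [302.35483871 199.16129032] rect [ 572.1 -151.6] [45.2 12. ] 15.98785400390625
  long axis deg 15.987831
```

View pics/crop_top.png

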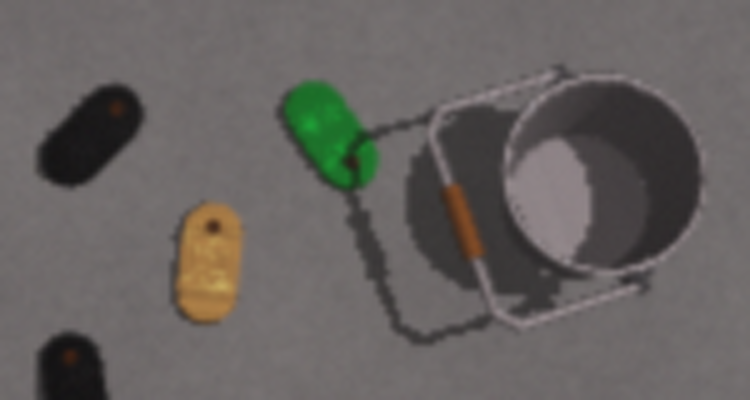

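View pics/hang_top.png

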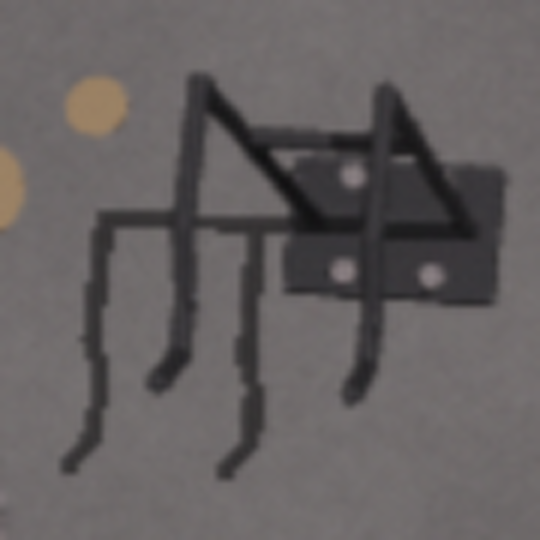

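The crop confirms the rib as the tan oblong at (210,263): 78 x 39 mm measured, hardwood colour. The pail rim is centred at crop (604,173). In the hanger crop the tips are at (157,385) and (352,395), and the upright tops at (200,80) and (387,92).

Run:
```python
from h import *
f=np.load("top0.npy",allow_pickle=True).item();g=np.load("scene0.npy",allow_pickle=True).item()
P=lambda x,y,z:onz(f,(115+x/6,125+y/6),z)[:2]
t1,t2,u1,u2=P(157,385,265),P(352,395,265),P(200,80,257),P(387,92,257)
tm,um=(t1+t2)/2,(u1+u2)/2;ax=um-tm
print("tips",t1,t2,np.linalg.norm(t1-t2),"uprights",u1,u2,np.linalg.norm(u1-u2),"len(145)",np.linalg.norm(ax))
h=ax/np.linalg.norm(ax);print("hanger x deg",np.degrees(np.arctan2(h[1],h[0])),"y deg",[np.degrees(np.arctan2(*(a-b)[::-1])) for a,b in((t1,t2),(u1,u2))])
print("seat",tm+30*h,um-115*h)
for p in(t1,t2):print("scene tip px(768)",proj(g,[*p,265])*1.5)
Q=lambda x,y,z:onz(f,(210+x/5,155+y/5),z)
pc=Q(604,173,105);print("pail",pc,"R",np.linalg.norm(Q(505,173,105)-Q(703,173,105))/2)
e=(Q(560,70,92)+Q(643,285,92))/2;print("ears mid",e)
for z in(85,92,100,110):
    w=Q(463,222,z);print(z,w,np.linalg.norm((w-pc)[:2]),np.degrees(np.arctan2(*(w-pc)[:2][::-1])))
w=Q(463,222,92);o=proj(g,pc)*1.5
# grip in scene view
hsv=cv2.cvtColor(g["color"],cv2.COLOR_RGB2HSV)
m=(hsv[...,1]>130)&(hsv[...,2]>60)&(hsv[...,0]<15);m[:160]=0;m[190:]=0;m[:,:220]=0;m[:,245:]=0
y,x=np.nonzero(m);px=(x.mean(),y.mean());print("grip scene px",np.array(px)*1.5,len(x))
o1,d1=ray(f,(210+463/5,155+222/5));o2,d2=ray(g,px)
s=np.linalg.lstsq(np.c_[d1,-d2],o2-o1,rcond=None)[0];print("grip 3d",o1+s[0]*d1,o2+s[1]*d2)
print("tips shown at scene approx (468,291),(502,316); rim proj",o)
```

```text
tips [575.96781907 304.73419519] [569.65457879 216.3706289 ] 88.58880770408831 uprights [722.67080401 292.05887741] [715.0153344  204.55971123] 87.83342357470781 len(145) 146.5441949255453
hanger x deg -4.792394438772612 y deg [np.float64(85.91337879090058), np.float64(84.99981511784014)]
seat [602.70631767 258.04604506] [604.24511403 257.91703442]
scene tip px(768) [502.5671325  309.45526389]
scene tip px(768) [467.82405493 284.66346059]
pail [ 597.08285683 -240.04687672  105.        ] R 61.60477993439204
ears mid [ 597.56299082 -240.67178179   92.        ]
85 [ 571.27293252 -153.48002716   85.        ] 90.3325613267284 106.60196066818467
92 [ 570.0361706  -152.61274499   92.        ] 91.52185873948491 107.18881748370735
100 [ 568.62272841 -151.62156537  100.        ] 92.89248945378063 107.84103071946832
110 [ 566.85592567 -150.38259085  110.        ] 94.62215136419148 108.6295929393279
grip scene px [348.75 263.25] 16
grip 3d [ 567.7695257  -151.02325499  104.82907734] [ 565.14434359 -148.07806302  104.00035767]
tips shown at scene approx (468,291),(502,316); rim proj [315.47749822 251.2822608 ]
```

The measurements agree: tip spacing 88.6 mm (88 expected) and rim radius 61.6 mm. The grip is at about z 104, and the seat is near (603.5, 258). I'm setting out for the rib.

>>> {"op": "step_arm", "data": {"motion": [{"x": -0.037, "y": -0.029, "z": 0, "az": -0.03, "claw": 1}, {"x": -0.075, "y": -0.058, "z": 0, "az": -0.08, "claw": 1}, {"x": -0.112, "y": -0.088, "z": 0, "az": -0.13, "claw": 1}, {"x": -0.149, "y": -0.117, "z": 0, "az": -0.18, "claw": 1}, {"x": -0.187, "y": -0.146, "z": 0, "az": -0.23, "claw": 1}, {"x": -0.224, "y": -0.175, "z": 0, "az": -0.28, "claw": 1}, {"x": -0.261, "y": -0.204, "z": 0, "az": -0.342, "claw": 1}, {"x": -0.298, "y": -0.234, "z": 0, "az": -0.342, "claw": 1}, {"x": -0.336, "y": -0.263, "z": 0, "az": -0.342, "claw": 1}, {"x": -0.373, "y": -0.292, "z": 0, "az": -0.342, "claw": 1}]}}

```text
invalid input at $.motion[0]: expected keys ax, ay, az, x, y, z, claw
```

```bash
cat >> h.py <<'E'
def go(x,y,z,yaw_deg):
    "shift in tool axes (m) and az (rad) from the measured pose to TCP (mm), tool y at yaw_deg, tool down"
    s=readout.read_state();R=np.array(s["ee_rot"]);p=np.array(s["ee_pos"])
    d=R.T@(np.array([x,y,z])-p)/1000
    c,sn=np.cos(np.radians(yaw_deg)),np.sin(np.radians(yaw_deg))
    T=np.array([[sn,c,0],[-c,sn,0],[0,0,-1.]])
    if (T[:,1]@R[:,1])<0:T[:,:2]*=-1
    rv=cv2.Rodrigues(R.T@T)[0].ravel()
    print("t",round(s["clock"],2),"pos",p.round(1),"F",np.round(s["contact_force"],1),"w",round(s["width"],1),"q",np.round(s["q"],2));print("  shift",d.round(4),"turn",rv.round(3))
E
python3 -c "
from h import *
go(561,9.7,120,83)"
```

```text
t 0.1 pos [291.2 580.6 221.6] F [-0.5 -0.8 -0.8] w 86.9 q [-1.09  0.32 -0.07  1.45  0.02  1.37 -0.06]
  shift [-0.4971 -0.3893  0.1023] turn [-1.548  0.268 -0.   ]
```

```bash
sed -i 's/T=np.array(.*/T=np.array([[-sn,c,0],[c,sn,0],[0,0,-1.]])/' h.py
python3 -c "
from h import *
go(561,9.7,120,83)"
```

```text
t 0.1 pos [291.2 580.6 221.6] F [-0.5 -0.8 -0.8] w 86.9 q [-1.09  0.32 -0.07  1.45  0.02  1.37 -0.06]
  shift [-0.4971 -0.3893  0.1023] turn [-0.002 -0.    -0.343]
```

>>> {"op": "step_arm", "data": {"motion": [{"ax": 0, "ay": 0, "x": -0.037, "y": -0.029, "z": 0, "az": -0.03, "claw": 1}, {"ax": 0, "ay": 0, "x": -0.075, "y": -0.058, "z": 0, "az": -0.08, "claw": 1}, {"ax": 0, "ay": 0, "x": -0.112, "y": -0.088, "z": 0, "az": -0.13, "claw": 1}, {"ax": 0, "ay": 0, "x": -0.149, "y": -0.117, "z": 0, "az": -0.18, "claw": 1}, {"ax": 0, "ay": 0, "x": -0.187, "y": -0.146, "z": 0, "az": -0.23, "claw": 1}, {"ax": 0, "ay": 0, "x": -0.224, "y": -0.175, "z": 0, "az": -0.28, "claw": 1}, {"ax": 0, "ay": 0, "x": -0.261, "y": -0.204, "z": 0, "az": -0.342, "claw": 1}, {"ax": 0, "ay": 0, "x": -0.298, "y": -0.234, "z": 0, "az": -0.342, "claw": 1}, {"ax": 0, "ay": 0, "x": -0.336, "y": -0.263, "z": 0, "az": -0.342, "claw": 1}, {"ax": 0, "ay": 0, "x": -0.373, "y": -0.292, "z": 0, "az": -0.342, "claw": 1}]}}

```text
clock: 1.1
ee_pos: [494.3, 150.8, 222.4]
ee_rot: [[-0.992, 0.123, -0.0], [0.123, 0.992, 0.0], [0.0, 0.0, -1.0]]
contact_force: [0.8, 0.8, 0.0]
width: 86.8
finger_force: 0.0
```

```bash
python3 -c "
from h import *
go(561,9.7,60,83)"
```

```text
t 1.1 pos [494.3 150.8 222.4] F [0.8 0.8 0. ] w 86.8 q [-0.59  0.03  0.24  1.79 -0.01  1.32  1.11]
  shift [-0.0835 -0.1319  0.1624] turn [ 0.    -0.    -0.001]
```

>>> {"op": "step_arm", "data": {"motion": [{"ax": 0, "ay": 0, "az": 0, "x": -0.02, "y": -0.032, "z": 0.02, "claw": 1}, {"ax": 0, "ay": 0, "az": 0, "x": -0.04, "y": -0.064, "z": 0.05, "claw": 1}, {"ax": 0, "ay": 0, "az": 0, "x": -0.06, "y": -0.096, "z": 0.08, "claw": 1}, {"ax": 0, "ay": 0, "az": 0, "x": -0.0835, "y": -0.132, "z": 0.11, "claw": 1}, {"ax": 0, "ay": 0, "az": 0, "x": -0.0835, "y": -0.132, "z": 0.14, "claw": 1}, {"ax": 0, "ay": 0, "az": 0, "x": -0.0835, "y": -0.132, "z": 0.162, "claw": 1}, {"ax": 0, "ay": 0, "az": 0, "x": -0.0835, "y": -0.132, "z": 0.162, "claw": 1}, {"ax": 0, "ay": 0, "az": 0, "x": -0.0835, "y": -0.132, "z": 0.162, "claw": 1}]}}

```text
clock: 1.9
ee_pos: [560.5, 11.8, 60.6]
ee_rot: [[-0.993, 0.122, -0.001], [0.122, 0.993, -0.0], [0.001, -0.0, -1.0]]
contact_force: [0.1, -0.4, 0.5]
width: 86.7
finger_force: 0.0
```

```bash
python3 -c "
from h import *
go(561,9.7,3,83)
f=grab_frame('scene');c=cv2.cvtColor(f['color'],cv2.COLOR_RGB2BGR)
u,v=[int(t) for t in proj(f,[561,9.7,30])];cv2.imwrite('pics/rib1.png',cv2.resize(c[v-60:v+50,u-70:u+70],None,fx=5,fy=5,interpolation=cv2.INTER_CUBIC))"
```

```text
t 1.9 pos [560.5  11.8  60.6] F [ 0.1 -0.4  0.5] w 86.7 q [-0.39  0.28  0.37  1.87 -0.12  1.02  1.48]
  shift [-0.0008 -0.002   0.0576] turn [-0.    -0.001 -0.   ]
```

View pics/rib1.png

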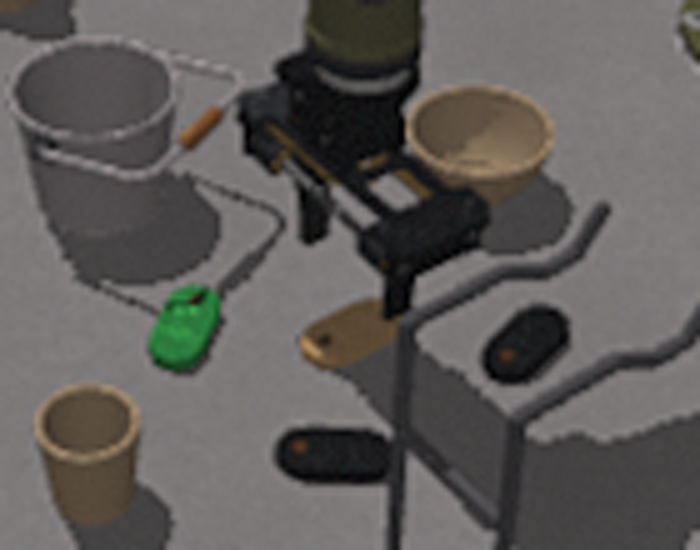

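The fingers straddle the tan rib (crop about 350,330), clear of the bail and bowl. I'm descending and gripping.

>>> {"op": "step_arm", "data": {"motion": [{"ax": 0, "ay": 0, "az": 0, "x": -0.001, "y": -0.002, "z": 0.025, "claw": 1}, {"ax": 0, "ay": 0, "az": 0, "x": -0.001, "y": -0.002, "z": 0.045, "claw": 1}, {"ax": 0, "ay": 0, "az": 0, "x": -0.001, "y": -0.002, "z": 0.057, "claw": 1}, {"ax": 0, "ay": 0, "az": 0, "x": -0.001, "y": -0.002, "z": 0.057, "claw": 1}, {"ax": 0, "ay": 0, "az": 0, "x": -0.001, "y": -0.002, "z": 0.057, "claw": -1}, {"ax": 0, "ay": 0, "az": 0, "x": -0.001, "y": -0.002, "z": 0.057, "claw": -1}, {"ax": 0, "ay": 0, "az": 0, "x": -0.001, "y": -0.002, "z": 0.057, "claw": -1}, {"ax": 0, "ay": 0, "az": 0, "x": -0.001, "y": -0.002, "z": 0.057, "claw": -1}, {"ax": 0, "ay": 0, "az": 0, "x": -0.001, "y": -0.002, "z": 0.057, "claw": -1}, {"ax": 0, "ay": 0, "az": 0, "x": -0.001, "y": -0.002, "z": 0.057, "claw": -1}], "grip_force": 15}}

```text
clock: 2.95
ee_pos: [561.5, 9.5, 3.7]
ee_rot: [[-0.992, 0.122, 0.0], [0.122, 0.992, 0.0], [-0.0, 0.0, -1.0]]
contact_force: [0.7, 0.1, -0.4]
width: 47.0
finger_force: 0.0
```

>>> {"op": "step_arm", "data": {"motion": [{"ax": 0, "ay": 0, "az": 0, "x": 0, "y": 0, "z": 0, "claw": -1}, {"ax": 0, "ay": 0, "az": 0, "x": 0, "y": 0, "z": -0.03, "claw": -1}, {"ax": 0, "ay": 0, "az": 0, "x": 0, "y": 0, "z": -0.07, "claw": -1}, {"ax": 0, "ay": 0, "az": 0, "x": 0, "y": 0, "z": -0.115, "claw": -1}, {"ax": 0, "ay": 0, "az": 0, "x": 0, "y": 0, "z": -0.155, "claw": -1}, {"ax": 0, "ay": 0, "az": 0, "x": 0, "y": 0, "z": -0.155, "claw": -1}, {"ax": 0, "ay": 0, "az": 0, "x": 0, "y": 0, "z": -0.155, "claw": -1}]}}

```text
clock: 3.65
ee_pos: [561.9, 9.6, 159.5]
ee_rot: [[-0.992, 0.123, 0.002], [0.123, 0.992, 0.001], [-0.002, 0.001, -1.0]]
contact_force: [-0.8, -0.0, -1.5]
width: 39.9
finger_force: 15.0
```

```bash
python3 -c "
from h import *
go(597,-240,160,83)"
```

```text
t 3.65 pos [561.9   9.6 159.5] F [-0.8 -0.  -1.5] w 39.9 q [-0.41  0.18  0.38  1.77 -0.07  1.2   1.44]
  shift [-0.0654 -0.2434 -0.0006] turn [ 0.001  0.002 -0.001]
```

>>> {"op": "step_arm", "data": {"motion": [{"ax": 0, "ay": 0, "az": 0.13, "x": -0.007, "y": -0.025, "z": 0, "claw": -1}, {"ax": 0, "ay": 0, "az": 0.26, "x": -0.014, "y": -0.05, "z": 0, "claw": -1}, {"ax": 0, "ay": 0, "az": 0.39, "x": -0.021, "y": -0.075, "z": 0, "claw": -1}, {"ax": 0, "ay": 0, "az": 0.52, "x": -0.028, "y": -0.1, "z": 0, "claw": -1}, {"ax": 0, "ay": 0, "az": 0.65, "x": -0.035, "y": -0.13, "z": 0, "claw": -1}, {"ax": 0, "ay": 0, "az": 0.78, "x": -0.042, "y": -0.16, "z": 0, "claw": -1}, {"ax": 0, "ay": 0, "az": 0.91, "x": -0.049, "y": -0.19, "z": 0, "claw": -1}, {"ax": 0, "ay": 0, "az": 1.04, "x": -0.057, "y": -0.22, "z": 0, "claw": -1}, {"ax": 0, "ay": 0, "az": 1.15, "x": -0.065, "y": -0.243, "z": 0, "claw": -1}, {"ax": 0, "ay": 0, "az": 1.15, "x": -0.065, "y": -0.243, "z": 0, "claw": -1}]}}

```text
clock: 4.65
ee_pos: [594.0, -244.3, 156.3]
ee_rot: [[-0.286, 0.958, -0.004], [0.958, 0.286, -0.003], [-0.002, -0.005, -1.0]]
contact_force: [0.8, -0.0, -0.1]
width: 39.7
finger_force: 15.0
```

```bash
python3 -c "
from h import *
go(597,-240,48,17)"
```

```text
t 4.65 pos [ 594.  -244.3  156.3] F [ 0.8 -0.  -0.1] w 39.7 q [-0.16  0.39  0.66  1.58 -0.24  1.26  0.82]
  shift [0.0034 0.0046 0.1083] turn [-0.005  0.002 -0.006]
```

>>> {"op": "step_arm", "data": {"motion": [{"ax": 0, "ay": 0, "az": 0, "x": 0, "y": 0.001, "z": 0, "claw": -1}, {"ax": 0, "ay": 0, "az": 0, "x": 0, "y": 0.001, "z": 0, "claw": -1}, {"ax": 0, "ay": 0, "az": 0, "x": 0, "y": 0.001, "z": 0.03, "claw": -1}, {"ax": 0, "ay": 0, "az": 0, "x": 0, "y": 0.001, "z": 0.06, "claw": -1}]}}

```text
clock: 5.05
ee_pos: [598.2, -237.5, 98.5]
ee_rot: [[-0.297, 0.955, 0.002], [0.955, 0.297, 0.001], [0.0, 0.002, -1.0]]
contact_force: [0.4, -0.2, 0.1]
width: 39.8
finger_force: 15.0
```

```bash
python3 -c "
from h import *
go(597,-240,48,17)
f=grab_frame('scene');c=cv2.cvtColor(f['color'],cv2.COLOR_RGB2BGR)
u,v=[int(t) for t in proj(f,[597,-240,105])];cv2.imwrite('pics/pail1.png',cv2.resize(c[v-50:v+50,u-60:u+60],None,fx=6,fy=6,interpolation=cv2.INTER_CUBIC))"
```

```text
t 5.05 pos [ 598.2 -237.5   98.5] F [ 0.4 -0.2  0.1] w 39.8 q [-0.15  0.44  0.63  1.64 -0.28  1.15  0.85]
  shift [-0.002  -0.002   0.0505] turn [ 0.002 -0.     0.005]
```

View pics/pail1.png

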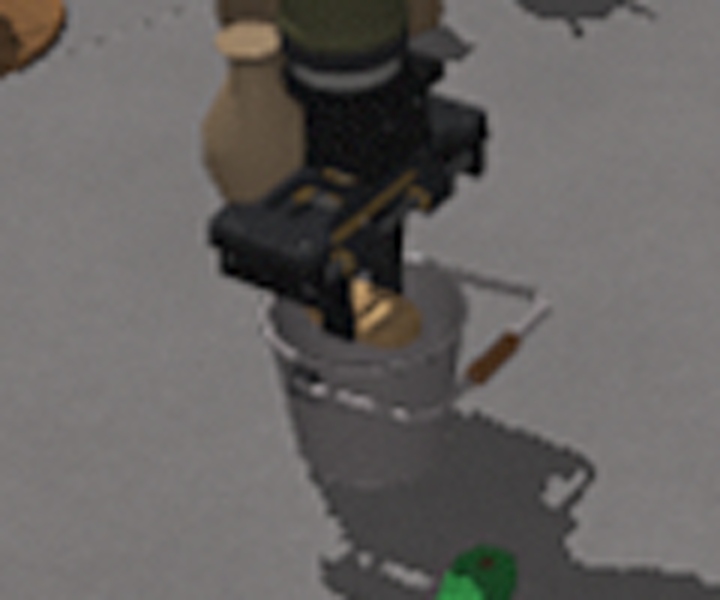

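The rib (crop 385,320) is inside the rim, the bail is on the right, and the vase is well behind. I'm lowering and letting go.

>>> {"op": "step_arm", "data": {"motion": [{"ax": 0, "ay": 0, "az": 0, "x": -0.001, "y": -0.001, "z": 0.02, "claw": -1}, {"ax": 0, "ay": 0, "az": 0, "x": -0.001, "y": -0.001, "z": 0.04, "claw": -1}, {"ax": 0, "ay": 0, "az": 0, "x": -0.001, "y": -0.001, "z": 0.052, "claw": -1}, {"ax": 0, "ay": 0, "az": 0, "x": -0.001, "y": -0.001, "z": 0.052, "claw": -1}, {"ax": 0, "ay": 0, "az": 0, "x": -0.001, "y": -0.001, "z": 0.052, "claw": 0.2}, {"ax": 0, "ay": 0, "az": 0, "x": -0.001, "y": -0.001, "z": 0.052, "claw": 0.2}, {"ax": 0, "ay": 0, "az": 0, "x": -0.001, "y": -0.001, "z": 0.052, "claw": 0.2}, {"ax": 0, "ay": 0, "az": 0, "x": -0.001, "y": -0.001, "z": 0.052, "claw": 0.2}]}}

```text
clock: 5.9
ee_pos: [596.9, -240.8, 47.4]
ee_rot: [[-0.294, 0.956, 0.001], [0.956, 0.294, -0.0], [-0.001, 0.001, -1.0]]
contact_force: [0.4, 0.1, 0.0]
width: 51.7
finger_force: 0.0
```

>>> {"op": "step_arm", "data": {"motion": [{"ax": 0, "ay": 0, "az": 0, "x": 0, "y": 0, "z": -0.03, "claw": 0.2}, {"ax": 0, "ay": 0, "az": 0, "x": 0, "y": 0, "z": -0.06, "claw": 0.2}, {"ax": 0, "ay": 0, "az": 0, "x": 0, "y": 0, "z": -0.1, "claw": 0.2}, {"ax": 0, "ay": 0, "az": 0, "x": 0, "y": 0, "z": -0.13, "claw": 0.2}, {"ax": 0, "ay": 0, "az": 0, "x": 0, "y": 0, "z": -0.13, "claw": 0.2}]}}

```text
clock: 6.4
ee_pos: [599.1, -242.2, 182.4]
ee_rot: [[-0.293, 0.956, 0.009], [0.956, 0.293, -0.002], [-0.005, 0.008, -1.0]]
contact_force: [0.2, -0.3, 0.7]
width: 52.2
finger_force: 0.0
```

```bash
python3 -c "
from h import *
go(568,-150.5,170,-73)
f=grab_frame('scene');c=cv2.cvtColor(f['color'],cv2.COLOR_RGB2HSV)
u,v=[int(t) for t in proj(f,[597,-240,50])]
m=(c[...,1]>110)&(c[...,2]>60)&(c[...,0]<25)
y,x=np.nonzero(m);k=(abs(x-u)<45)&(abs(y-v)<40);print(u,v,sorted(zip(x[k],y[k]))[::4])"
```

```text
t 6.4 pos [ 599.1 -242.2  182.4] F [ 0.2 -0.3  0.7] w 52.2 q [-0.17  0.37  0.66  1.55 -0.24  1.29  0.82]
  shift [ 0.0969 -0.0029  0.0119] turn [ 0.002  0.01  -1.57 ]
211 179 [(np.int64(204), np.int64(140)), (np.int64(228), np.int64(178)), (np.int64(229), np.int64(179)), (np.int64(230), np.int64(179)), (np.int64(232), np.int64(175)), (np.int64(233), np.int64(175)), (np.int64(234), np.int64(175))]
```

>>> {"op": "step_arm", "data": {"motion": [{"ax": 0, "ay": 0, "az": 0.14, "x": 0, "y": 0, "z": 0, "claw": -0.54}, {"ax": 0, "ay": 0, "az": 0.28, "x": 0.01, "y": 0, "z": 0, "claw": -0.54}, {"ax": 0, "ay": 0, "az": 0.42, "x": 0.02, "y": 0, "z": 0, "claw": -0.54}, {"ax": 0, "ay": 0, "az": 0.56, "x": 0.03, "y": 0, "z": 0, "claw": -0.54}, {"ax": 0, "ay": 0, "az": 0.7, "x": 0.04, "y": -0.001, "z": 0, "claw": -0.54}, {"ax": 0, "ay": 0, "az": 0.84, "x": 0.05, "y": -0.001, "z": 0, "claw": -0.54}, {"ax": 0, "ay": 0, "az": 0.98, "x": 0.06, "y": -0.002, "z": 0, "claw": -0.54}, {"ax": 0, "ay": 0, "az": 1.12, "x": 0.07, "y": -0.002, "z": 0, "claw": -0.54}, {"ax": 0, "ay": 0, "az": 1.26, "x": 0.08, "y": -0.003, "z": 0, "claw": -0.54}, {"ax": 0, "ay": 0, "az": 1.4, "x": 0.09, "y": -0.003, "z": 0, "claw": -0.54}]}}

```text
clock: 7.45
ee_pos: [566.1, -154.9, 175.3]
ee_rot: [[0.895, 0.446, -0.002], [0.446, -0.895, 0.0], [-0.002, -0.001, -1.0]]
contact_force: [0.5, -0.4, 0.4]
width: 19.9
finger_force: 0.0
```

```bash
python3 -c "
from h import *
go(568,-150.5,130,-73)"
```

```text
t 7.45 pos [ 566.1 -154.9  175.3] F [ 0.5 -0.4  0.4] w 19.9 q [-0.53  0.29  0.9   1.7  -0.24  1.26 -0.69]
  shift [ 0.0037 -0.003   0.0453] turn [-0.001  0.002  0.166]
```

>>> {"op": "step_arm", "data": {"motion": [{"ax": 0, "ay": 0, "az": 0.1, "x": 0.004, "y": -0.003, "z": 0.02, "claw": -0.54}, {"ax": 0, "ay": 0, "az": 0.166, "x": 0.004, "y": -0.003, "z": 0.04, "claw": -0.54}, {"ax": 0, "ay": 0, "az": 0.166, "x": 0.004, "y": -0.003, "z": 0.045, "claw": -0.54}, {"ax": 0, "ay": 0, "az": 0.166, "x": 0.004, "y": -0.003, "z": 0.045, "claw": -0.54}, {"ax": 0, "ay": 0, "az": 0.166, "x": 0.004, "y": -0.003, "z": 0.045, "claw": -0.54}, {"ax": 0, "ay": 0, "az": 0.166, "x": 0.004, "y": -0.003, "z": 0.045, "claw": -0.54}]}}

```text
clock: 8.05
ee_pos: [569.9, -151.4, 132.5]
ee_rot: [[0.954, 0.298, 0.002], [0.298, -0.954, -0.0], [0.001, 0.001, -1.0]]
contact_force: [-0.2, -0.4, -0.7]
width: 20.2
finger_force: 0.0
```

```bash
python3 -c "
from h import *
go(568,-150.5,95,-73)
f=grab_frame('scene');c=cv2.cvtColor(f['color'],cv2.COLOR_RGB2BGR)
u,v=[int(t) for t in proj(f,[580,-190,105])];print(u,v,proj(f,[568,-150.5,104]),proj(f,[568,-150.5,130]));cv2.imwrite('pics/grip1.png',cv2.resize(c[v-45:v+45,u-50:u+50],None,fx=6,fy=6,interpolation=cv2.INTER_CUBIC))"
```

```text
t 8.05 pos [ 569.9 -151.4  132.5] F [-0.2 -0.4 -0.7] w 20.2 q [-0.54  0.35  0.91  1.75 -0.3   1.19 -0.81]
  shift [-0.0016 -0.0015  0.0375] turn [ 0.001 -0.001  0.006]
222 171 [231.48028015 175.51047764] [231.32776427 169.8323534 ]
```

View pics/grip1.png

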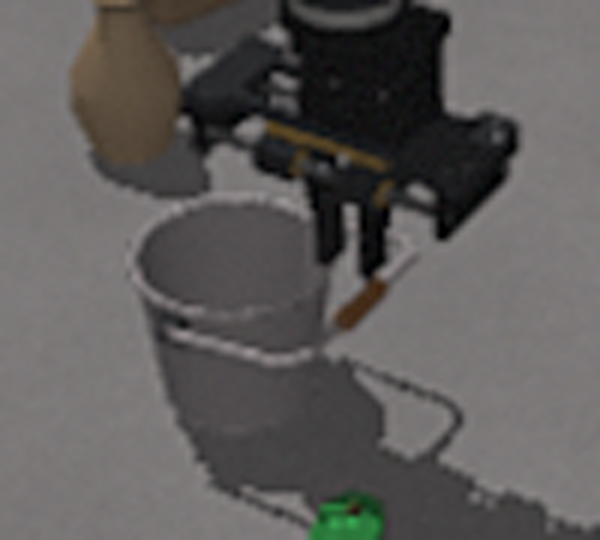

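The fingertips (crop 330,262 and 372,277) sit over the grip (361,303), perhaps a couple of mm toward the pail. I'm shifting slightly outward and descending while watching the force.

>>> {"op": "step_arm", "data": {"motion": [{"ax": 0, "ay": 0, "az": 0, "x": -0.002, "y": -0.003, "z": 0, "claw": -0.47}, {"ax": 0, "ay": 0, "az": 0, "x": -0.002, "y": -0.003, "z": 0, "claw": -0.47}, {"ax": 0, "ay": 0, "az": 0, "x": -0.002, "y": -0.003, "z": 0.012, "claw": -0.47}, {"ax": 0, "ay": 0, "az": 0, "x": -0.002, "y": -0.003, "z": 0.022, "claw": -0.47}, {"ax": 0, "ay": 0, "az": 0, "x": -0.002, "y": -0.003, "z": 0.03, "claw": -0.47}, {"ax": 0, "ay": 0, "az": 0, "x": -0.002, "y": -0.003, "z": 0.038, "claw": -0.47}, {"ax": 0, "ay": 0, "az": 0, "x": -0.002, "y": -0.003, "z": 0.038, "claw": -0.47}, {"ax": 0, "ay": 0, "az": 0, "x": -0.002, "y": -0.003, "z": 0.038, "claw": -0.47}]}}

```text
clock: 8.9
ee_pos: [566.4, -148.8, 93.3]
ee_rot: [[0.955, 0.298, -0.0], [0.298, -0.955, -0.0], [-0.001, 0.0, -1.0]]
contact_force: [0.7, -0.3, -0.2]
width: 22.7
finger_force: 0.0
```

```bash
python3 -c "
from h import *
go(568,-150.5,95,-73)
f=grab_frame('scene');c=cv2.cvtColor(f['color'],cv2.COLOR_RGB2BGR)
u,v=[int(t) for t in proj(f,[580,-190,105])];print(u,v);cv2.imwrite('pics/grip2.png',cv2.resize(c[v-35:v+35,u-40:u+40],None,fx=8,fy=8,interpolation=cv2.INTER_CUBIC))"
```

```text
t 8.9 pos [ 566.4 -148.8   93.3] F [ 0.7 -0.3 -0.2] w 22.7 q [-0.52  0.39  0.89  1.79 -0.33  1.12 -0.79]
  shift [ 0.001   0.0021 -0.0017] turn [0.    0.001 0.006]
222 171
```

View pics/grip2.png

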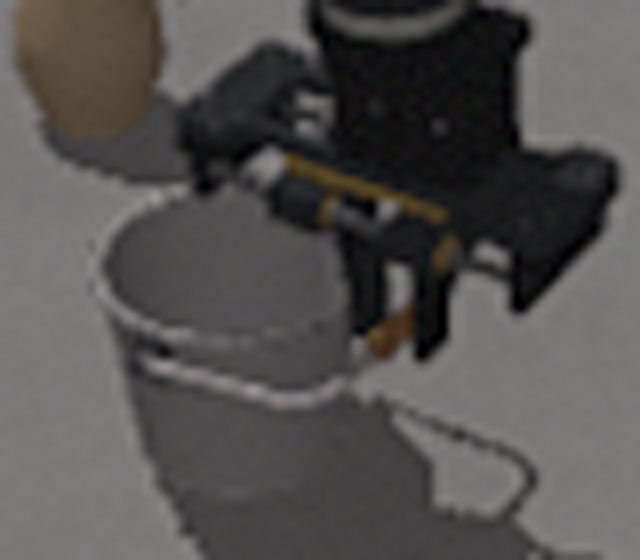

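The grip (crop 390,335) lies between the two fingers with no contact force. I'm closing gently.

>>> {"op": "step_arm", "data": {"motion": [{"ax": 0, "ay": 0, "az": 0, "x": 0, "y": 0, "z": 0, "claw": -1}, {"ax": 0, "ay": 0, "az": 0, "x": 0, "y": 0, "z": 0, "claw": -1}, {"ax": 0, "ay": 0, "az": 0, "x": 0, "y": 0, "z": 0, "claw": -1}, {"ax": 0, "ay": 0, "az": 0, "x": 0, "y": 0, "z": 0, "claw": -1}, {"ax": 0, "ay": 0, "az": 0, "x": 0, "y": 0, "z": 0, "claw": -1}], "grip_force": 6}}

```text
clock: 9.45
ee_pos: [566.6, -148.0, 93.5]
ee_rot: [[0.954, 0.299, -0.0], [0.299, -0.954, 0.001], [0.0, -0.001, -1.0]]
contact_force: [-0.5, 3.1, 0.3]
width: 13.8
finger_force: 6.0
```

```bash
python3 -c "
from h import *
go(568,-150.5,95,-73);print(readout.read_state()['finger_force'])
# arc: bail angle th0 -> 0 in tool axes, grip shift relative to start
th0=np.arcsin(np.hypot(0,1)*1)-0.11
for th0 in(1.40,1.45,1.5):
  print(th0,[(round(.095*(np.sin(th0)-np.sin(t)),3),round(-.095*(np.cos(t)-np.cos(th0)),3)) for t in np.linspace(th0,0,13)[1:]])"
```

```text
t 9.45 pos [ 566.6 -148.    93.5] F [-0.5  3.1  0.3] w 13.8 q [-0.52  0.39  0.89  1.79 -0.33  1.12 -0.79]
  shift [ 0.0006  0.0028 -0.0015] turn [-0.001 -0.     0.007]
6.000155434012413
1.4 [(np.float64(0.003), np.float64(-0.011)), (np.float64(0.006), np.float64(-0.021)), (np.float64(0.011), np.float64(-0.031)), (np.float64(0.017), np.float64(-0.04)), (np.float64(0.024), np.float64(-0.049)), (np.float64(0.032), np.float64(-0.057)), (np.float64(0.041), np.float64(-0.063)), (np.float64(0.051), np.float64(-0.069)), (np.float64(0.061), np.float64(-0.073)), (np.float64(0.072), np.float64(-0.076)), (np.float64(0.083), np.float64(-0.078)), (np.float64(0.094), np.float64(-0.079))]
1.45 [(np.float64(0.002), np.float64(-0.011)), (np.float64(0.005), np.float64(-0.022)), (np.float64(0.01), np.float64(-0.033)), (np.float64(0.016), np.float64(-0.043)), (np.float64(0.023), np.float64(-0.052)), (np.float64(0.031), np.float64(-0.06)), (np.float64(0.04), np.float64(-0.067)), (np.float64(0.05), np.float64(-0.073)), (np.float64(0.061), np.float64(-0.077)), (np.float64(0.072), np.float64(-0.081)), (np.float64(0.083), np.float64(-0.083)), (np.float64(0.094), np.float64(-0.084))]
1.5 [(np.float64(0.002), np.float64(-0.012)), (np.float64(0.005), np.float64(-0.023)), (np.float64(0.009), np.float64(-0.034)), (np.float64(0.015), np.float64(-0.045)), (np.float64(0.022), np.float64(-0.054)), (np.float64(0.03), np.float64(-0.063)), (np.float64(0.039), np.float64(-0.07)), (np.float64(0.049), np.float64(-0.077)), (np.float64(0.06), np.float64(-0.082)), (np.float64(0.071), np.float64(-0.085)), (np.float64(0.083), np.float64(-0.088)), (np.float64(0.095), np.float64(-0.088))]
```

>>> {"op": "step_arm", "data": {"motion": [{"ax": 0, "ay": 0, "az": 0, "x": 0, "y": 0.001, "z": -0.005, "claw": -1}, {"ax": 0, "ay": 0, "az": 0, "x": 0, "y": 0.002, "z": -0.011, "claw": -1}, {"ax": 0, "ay": 0, "az": 0, "x": 0, "y": 0.003, "z": -0.017, "claw": -1}, {"ax": 0, "ay": 0, "az": 0, "x": 0, "y": 0.005, "z": -0.022, "claw": -1}, {"ax": 0, "ay": 0, "az": 0, "x": 0, "y": 0.0075, "z": -0.028, "claw": -1}, {"ax": 0, "ay": 0, "az": 0, "x": 0, "y": 0.01, "z": -0.033, "claw": -1}, {"ax": 0, "ay": 0, "az": 0, "x": 0, "y": 0.013, "z": -0.038, "claw": -1}, {"ax": 0, "ay": 0, "az": 0, "x": 0, "y": 0.016, "z": -0.043, "claw": -1}, {"ax": 0, "ay": 0, "az": 0, "x": 0, "y": 0.0195, "z": -0.0475, "claw": -1}, {"ax": 0, "ay": 0, "az": 0, "x": 0, "y": 0.023, "z": -0.052, "claw": -1}]}}

```text
clock: 10.45
ee_pos: [573.5, -171.0, 146.0]
ee_rot: [[0.955, 0.298, 0.0], [0.298, -0.955, 0.0], [0.0, -0.0, -1.0]]
contact_force: [0.3, 2.7, 0.2]
width: 13.6
finger_force: 6.0
```

```bash
cat >> h.py <<'E'
def track():
    "pail rim left/right/top from top view bright-metal edges, grip blob in both views"
    for n in("top","scene"):
        f=grab_frame(n);c=cv2.cvtColor(f["color"],cv2.COLOR_RGB2HSV)
        m=((c[...,1]>110)&(c[...,2]>45)&(c[...,0]<16)).astype(np.uint8)
        u,v=proj(f,readout.read_state()["ee_pos"])
        y,x=np.nonzero(m);k=(abs(x-u)<25)&(abs(y-v)<20)
        print(n,"tcp",np.round([u,v],1),"grip px",(x[k].mean().round(1),y[k].mean().round(1),k.sum()) if k.any() else None)
        cv2.imwrite(f"pics/last_{n}.png",cv2.cvtColor(f["color"],cv2.COLOR_RGB2BGR))
E
python3 -c "
from h import *
go(568,-150.5,95,-73);track()"
```

```text
t 10.45 pos [ 573.5 -171.   146. ] F [0.3 2.7 0.2] w 13.6 q [-0.5   0.36  0.92  1.71 -0.3   1.22 -0.78]
  shift [ 0.0008 -0.0212  0.051 ] turn [-0.    -0.     0.006]
top tcp [311.1 194.8] grip px None
scene tcp [226.3 164.2] grip px (np.float64(223.6), np.float64(164.2), np.int64(17))
```

>>> {"op": "step_arm", "data": {"motion": [{"ax": 0, "ay": 0, "az": 0, "x": 0, "y": 0.004, "z": -0.004, "claw": -1}, {"ax": 0, "ay": 0, "az": 0, "x": 0, "y": 0.008, "z": -0.008, "claw": -1}, {"ax": 0, "ay": 0, "az": 0, "x": 0, "y": 0.0125, "z": -0.0115, "claw": -1}, {"ax": 0, "ay": 0, "az": 0, "x": 0, "y": 0.017, "z": -0.015, "claw": -1}, {"ax": 0, "ay": 0, "az": 0, "x": 0, "y": 0.022, "z": -0.018, "claw": -1}, {"ax": 0, "ay": 0, "az": 0, "x": 0, "y": 0.027, "z": -0.021, "claw": -1}, {"ax": 0, "ay": 0, "az": 0, "x": 0, "y": 0.0325, "z": -0.0235, "claw": -1}, {"ax": 0, "ay": 0, "az": 0, "x": 0, "y": 0.038, "z": -0.0255, "claw": -1}, {"ax": 0, "ay": 0, "az": 0, "x": 0, "y": 0.0435, "z": -0.0275, "claw": -1}, {"ax": 0, "ay": 0, "az": 0, "x": 0, "y": 0.049, "z": -0.029, "claw": -1}]}}

```text
clock: 11.55
ee_pos: [588.2, -218.2, 174.8]
ee_rot: [[0.955, 0.298, 0.0], [0.298, -0.955, -0.0], [0.0, 0.0, -1.0]]
contact_force: [-0.4, 0.5, 1.6]
width: 13.8
finger_force: 6.0
```

```bash
python3 -c "
from h import *
go(597,-240,168,-73);track()"
```

```text
t 11.55 pos [ 588.2 -218.2  174.8] F [-0.4  0.5  1.6] w 13.8 q [-0.4   0.41  0.92  1.6  -0.33  1.3  -0.7 ]
  shift [0.0019 0.0235 0.0068] turn [ 0.    -0.     0.006]
top tcp [328.4 187.9] grip px None
scene tcp [214.8 153.6] grip px (np.float64(212.2), np.float64(153.7), np.int64(19))
```

>>> {"op": "step_arm", "data": {"motion": [{"ax": 0, "ay": 0, "az": 0, "x": 0, "y": 0.005, "z": -0.001, "claw": -1}, {"ax": 0, "ay": 0, "az": 0, "x": 0, "y": 0.01, "z": -0.0015, "claw": -1}, {"ax": 0, "ay": 0, "az": 0, "x": 0, "y": 0.015, "z": -0.002, "claw": -1}, {"ax": 0, "ay": 0, "az": 0, "x": 0, "y": 0.0195, "z": -0.0025, "claw": -1}, {"ax": 0, "ay": 0, "az": 0, "x": 0, "y": 0.0235, "z": -0.0025, "claw": -1}, {"ax": 0, "ay": 0, "az": 0, "x": 0, "y": 0.0235, "z": -0.0025, "claw": -1}, {"ax": 0, "ay": 0, "az": 0, "x": 0, "y": 0.0235, "z": -0.0025, "claw": -1}]}}

```text
clock: 12.35
ee_pos: [594.8, -240.1, 176.8]
ee_rot: [[0.955, 0.298, -0.0], [0.298, -0.955, -0.0], [-0.0, 0.0, -1.0]]
contact_force: [-1.0, 0.7, -0.0]
width: 13.7
finger_force: 6.0
```

```bash
python3 -c "
from h import *
go(597,-240,168,-73);track()
a=cv2.imread('pics/last_scene.png')[115:215,160:270];b=cv2.imread('pics/last_top.png')[145:235,275:385]
cv2.imwrite('pics/up.png',np.vstack([cv2.resize(a,None,fx=3,fy=3,interpolation=2)[:300,:],cv2.resize(b,None,fx=3,fy=3,interpolation=2)]))"
```

```text
t 12.35 pos [ 594.8 -240.1  176.8] F [-1.   0.7 -0. ] w 13.7 q [-0.35  0.44  0.91  1.56 -0.36  1.31 -0.66]
  shift [0.0021 0.0005 0.0088] turn [0.    0.    0.006]
top tcp [335.4 185.4] grip px None
scene tcp [209.8 151.5] grip px (np.float64(207.2), np.float64(151.6), np.int64(20))
```

View pics/up.png

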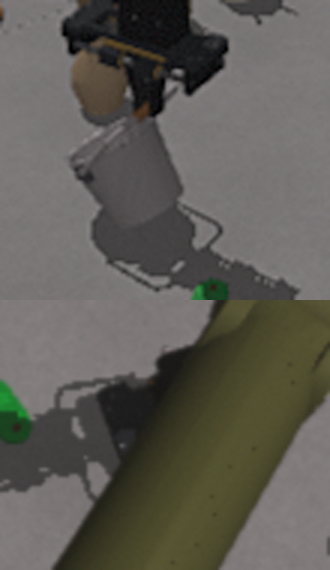

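The view shows the pail tipped: rim (crop 72,160 to 150,115) leaning away from the bail side by about 28°, with the bail swung only part-way (geometry gives about 1.0 rad). The bar was pushed inward too hard. I'm reversing along the matching arc at minimum grip to set the pail flat again.

>>> {"op": "step_arm", "data": {"motion": [{"ax": 0, "ay": 0, "az": 0, "x": 0, "y": -0.005, "z": 0.002, "claw": -1}, {"ax": 0, "ay": 0, "az": 0, "x": 0, "y": -0.0105, "z": 0.004, "claw": -1}, {"ax": 0, "ay": 0, "az": 0, "x": 0, "y": -0.017, "z": 0.0065, "claw": -1}, {"ax": 0, "ay": 0, "az": 0, "x": 0, "y": -0.023, "z": 0.009, "claw": -1}, {"ax": 0, "ay": 0, "az": 0, "x": 0, "y": -0.0305, "z": 0.0125, "claw": -1}, {"ax": 0, "ay": 0, "az": 0, "x": 0, "y": -0.038, "z": 0.016, "claw": -1}, {"ax": 0, "ay": 0, "az": 0, "x": 0, "y": -0.0455, "z": 0.02, "claw": -1}, {"ax": 0, "ay": 0, "az": 0, "x": 0, "y": -0.053, "z": 0.024, "claw": -1}, {"ax": 0, "ay": 0, "az": 0, "x": 0, "y": -0.06, "z": 0.029, "claw": -1}, {"ax": 0, "ay": 0, "az": 0, "x": 0, "y": -0.067, "z": 0.034, "claw": -1}], "grip_force": 3}}

```text
clock: 13.45
ee_pos: [574.9, -175.0, 142.6]
ee_rot: [[0.954, 0.299, -0.0], [0.299, -0.954, 0.0], [0.0, -0.0, -1.0]]
contact_force: [-0.8, 1.4, 0.5]
width: 14.0
finger_force: 3.0
```

>>> {"op": "step_arm", "data": {"motion": [{"ax": 0, "ay": 0, "az": 0, "x": 0, "y": -0.007, "z": 0.0055, "claw": -1}, {"ax": 0, "ay": 0, "az": 0, "x": 0, "y": -0.013, "z": 0.011, "claw": -1}, {"ax": 0, "ay": 0, "az": 0, "x": 0, "y": -0.013, "z": 0.011, "claw": -1}]}}

```text
clock: 13.75
ee_pos: [570.5, -161.6, 130.9]
ee_rot: [[0.954, 0.3, -0.002], [0.3, -0.954, 0.002], [-0.001, -0.002, -1.0]]
contact_force: [-1.4, 3.7, 2.0]
width: 14.2
finger_force: 3.0
```

```bash
cat >> h.py <<'E'
def pailmask():
    "bright rim pixels in scene view near pail -> extents"
    f=grab_frame("scene");c=cv2.cvtColor(f["color"],cv2.COLOR_RGB2BGR);cv2.imwrite("pics/last_scene.png",c)
    return f,c
E
python3 -c "
from h import *
go(597,-240,168,-73);track()
# compare with the original: ear/near-side leg pixels vs scene0 around pail's left part
f0=np.load('scene0.npy',allow_pickle=True).item();a=cv2.cvtColor(f0['color'],cv2.COLOR_RGB2GRAY).astype(int);b=cv2.cvtColor(cv2.imread('pics/last_scene.png'),cv2.COLOR_BGR2GRAY).astype(int)
p=b[155:205,188:205]
for dy in range(-3,4): print(dy,[int(abs(p-a[155+dy:205+dy,188+dx:205+dx]).mean()*10) for dx in range(-4,5)])"
```

```text
t 13.75 pos [ 570.5 -161.6  130.9] F [-1.4  3.7  2. ] w 14.2 q [-0.51  0.36  0.91  1.74 -0.31  1.19 -0.78]
  shift [ 0.0017  0.0827 -0.0373] turn [-0.002  0.001  0.008]
top tcp [307.3 196.8] grip px None
scene tcp [228.5 168.2] grip px (np.float64(226.3), np.float64(167.7), np.int64(21))
-3 [178, 169, 156, 143, 143, 157, 174, 193, 215]
-2 [173, 164, 153, 139, 129, 141, 155, 173, 195]
-1 [171, 157, 145, 129, 114, 123, 141, 162, 184]
0 [178, 163, 145, 122, 96, 93, 120, 151, 180]
1 [185, 172, 156, 134, 105, 83, 105, 137, 168]
2 [189, 177, 164, 148, 128, 110, 115, 136, 161]
3 [192, 181, 171, 161, 147, 132, 133, 148, 167]
```

>>> {"op": "step_arm", "data": {"motion": [{"ax": 0, "ay": 0, "az": 0, "x": 0, "y": -0.002, "z": -0.002, "claw": -1}, {"ax": 0, "ay": 0, "az": 0, "x": 0, "y": -0.002, "z": -0.002, "claw": -0.2}, {"ax": 0, "ay": 0, "az": 0, "x": 0, "y": -0.002, "z": -0.002, "claw": -0.2}, {"ax": 0, "ay": 0, "az": 0, "x": 0, "y": -0.002, "z": -0.002, "claw": -0.2}, {"ax": 0, "ay": 0, "az": 0, "x": 0, "y": -0.002, "z": -0.002, "claw": -0.2}]}}

```text
clock: 14.35
ee_pos: [570.6, -162.4, 134.1]
ee_rot: [[0.955, 0.297, 0.0], [0.297, -0.955, -0.001], [0.0, 0.001, -1.0]]
contact_force: [0.3, 0.9, 0.3]
width: 32.7
finger_force: 0.0
```

```bash
python3 -c "
from h import *
go(597,-240,168,-73);track()
f0=np.load('scene0.npy',allow_pickle=True).item();a=cv2.cvtColor(f0['color'],cv2.COLOR_RGB2GRAY).astype(int);b=cv2.cvtColor(cv2.imread('pics/last_scene.png'),cv2.COLOR_BGR2GRAY).astype(int)
for nm,(r0,r1,c0,c1) in dict(rimleft=(155,172,188,205),foot=(180,202,192,220)).items():
  p=b[r0:r1,c0:c1];e=np.array([[abs(p-a[r0+dy:r1+dy,c0+dx:c1+dx]).mean() for dx in range(-5,6)] for dy in range(-5,6)])
  i=np.unravel_index(e.argmin(),e.shape);print(nm,'moved px',5-i[1],5-i[0],e.min().round(1))"
```

```text
t 14.35 pos [ 570.6 -162.4  134.1] F [0.3 0.9 0.3] w 32.7 q [-0.52  0.36  0.91  1.74 -0.3   1.2  -0.79]
  shift [ 0.0022  0.082  -0.0338] turn [ 0.001 -0.     0.005]
top tcp [307.4 196.7] grip px None
scene tcp [228.7 167.8] grip px (np.float64(227.6), np.float64(166.7), np.int64(21))
rimleft moved px 0 0 6.7
foot moved px 0 0 8.2
```

```bash
python3 -c "
from h import *
f=grab_frame('scene')
for t in np.arange(.6,1.3,.1):
  s,c=np.sin(t)*95,np.cos(t)*95;p=[597-.3*s,-240+.954*s,92+c];print(round(t,1),np.round(p,1),proj(f,p).round(1))
c=cv2.cvtColor(f['color'],cv2.COLOR_RGB2BGR);cv2.imwrite('pics/rel.png',cv2.resize(c[125:215,175:265],(720,600),interpolation=cv2.INTER_CUBIC))"
```

```text
0.6 [ 580.9 -188.8  170.4] [221.5 157.5]
0.7 [ 578.6 -181.6  164.7] [223.3 159.4]
0.8 [ 576.6 -175.   158.2] [225.  161.5]
0.9 [ 574.7 -169.   151.1] [226.5 163.6]
1.0 [ 573.  -163.7  143.3] [227.8 165.8]
1.1 [ 571.6 -159.2  135.1] [229. 168.]
1.2 [ 570.4 -155.5  126.4] [230.  170.3]
```

View pics/rel.png

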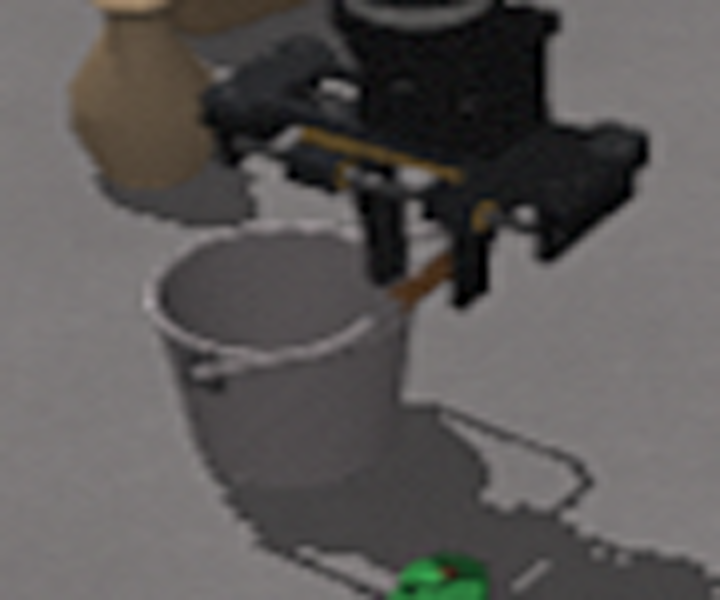

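The close view shows the pail standing flat again at its old place (rim about crop 270,295) with the bail at about 1.0 rad and the grip (430,275) between the open fingers. I'll finish the swing with a loose cage tilted along the bail's legs, so the finger only pushes tangentially and cannot tip the pail.

```bash
cat >> h.py <<'E'
def cage(seq,back=14,piv=(597,-240,92),d=(-.298,.9545)):
    "seq of (theta,alpha,off): TCP so the bar lies 'back' behind the tip, centre shifted off mm inward from the bar"
    s=readout.read_state();R=np.array(s["ee_rot"]);p=np.array(s["ee_pos"])
    o=np.array([*d,0]);z=np.array([0,0,1.]);x=np.array([-d[1]*-1,-d[0],0])
    print("t",round(s["clock"],2),p.round(1),np.round(s["contact_force"],1),round(s["width"],1))
    for th,al,off in seq:
        B=np.array(piv)+95*(np.sin(th)*o+np.cos(th)*z);tz=-np.sin(al)*o-np.cos(al)*z;ty=-np.cos(al)*o+np.sin(al)*z
        T=np.c_[np.cross(ty,tz),ty,tz];C=B+back*tz+off*ty
        print(round(th,2),"shift",(R.T@(C-p)/1000).round(4),"turn",cv2.Rodrigues(R.T@T)[0].ravel().round(3))
E
python3 -c "
from h import *
cage([(1.0,.15*k,0) for k in range(5)])
print('then'); cage([(t,.6*t,5) for t in np.arange(1,-.01,-.1)])"
```

```text
t 14.5 [ 570.5 -161.9  134.1] [-0.8  0.3 -0.2] 33.9
1.0 shift [0.002  0.0025 0.0047] turn [ 0.  0. -0.]
1.0 shift [0.002  0.0046 0.0046] turn [-0.15  0.   -0.  ]
1.0 shift [0.002  0.0066 0.0041] turn [-0.3  0.  -0. ]
1.0 shift [0.002  0.0086 0.0033] turn [-0.45  0.   -0.  ]
1.0 shift [0.002  0.0104 0.0023] turn [-0.6  0.  -0. ]
then
t 14.5 [ 570.5 -161.9  134.1] [-0.8  0.3 -0.2] 33.9
1.0 shift [ 0.002   0.0145 -0.0005] turn [-0.6  0.  -0. ]
0.9 shift [ 0.002   0.0195 -0.0076] turn [-0.54  0.   -0.  ]
0.8 shift [ 0.002   0.0252 -0.014 ] turn [-0.48  0.   -0.  ]
0.7 shift [ 0.002   0.0315 -0.0199] turn [-0.42  0.   -0.  ]
0.6 shift [ 0.002   0.0384 -0.025 ] turn [-0.36  0.   -0.  ]
0.5 shift [ 0.002   0.0458 -0.0294] turn [-0.3  0.  -0. ]
0.4 shift [ 0.002   0.0536 -0.033 ] turn [-0.24  0.   -0.  ]
0.3 shift [ 0.002   0.0618 -0.0358] turn [-0.18  0.   -0.  ]
0.2 shift [ 0.002   0.0702 -0.0377] turn [-0.12  0.   -0.  ]
0.1 shift [ 0.002   0.0788 -0.0388] turn [-0.06  0.   -0.  ]
0.0 shift [ 0.002   0.0874 -0.0389] turn [ 0.  0. -0.]
```

>>> {"op": "step_arm", "data": {"motion": [{"ax": -0.1, "ay": 0, "az": 0, "x": 0.002, "y": 0.004, "z": 0.0045, "claw": -0.2}, {"ax": -0.2, "ay": 0, "az": 0, "x": 0.002, "y": 0.0053, "z": 0.0044, "claw": -0.2}, {"ax": -0.3, "ay": 0, "az": 0, "x": 0.002, "y": 0.0066, "z": 0.0041, "claw": -0.2}, {"ax": -0.4, "ay": 0, "az": 0, "x": 0.002, "y": 0.008, "z": 0.0036, "claw": -0.2}, {"ax": -0.5, "ay": 0, "az": 0, "x": 0.002, "y": 0.0092, "z": 0.003, "claw": -0.2}, {"ax": -0.6, "ay": 0, "az": 0, "x": 0.002, "y": 0.0104, "z": 0.0023, "claw": -0.2}, {"ax": -0.6, "ay": 0, "az": 0, "x": 0.002, "y": 0.0104, "z": 0.0023, "claw": -0.45}, {"ax": -0.6, "ay": 0, "az": 0, "x": 0.002, "y": 0.0104, "z": 0.0023, "claw": -0.45}, {"ax": -0.6, "ay": 0, "az": 0, "x": 0.002, "y": 0.0104, "z": 0.0023, "claw": -0.45}]}}

```text
clock: 15.4
ee_pos: [575.8, -172.3, 132.5]
ee_rot: [[0.955, 0.244, 0.168], [0.296, -0.789, -0.538], [0.001, 0.564, -0.826]]
contact_force: [-0.9, -0.7, -0.5]
width: 24.9
finger_force: 0.0
```

```bash
python3 -c "
from h import *
cage([(t,.6*t,5) for t in np.arange(1,-.01,-.1)]);track()"
```

```text
t 15.4 [ 575.8 -172.3  132.5] [-0.9 -0.7 -0.5] 24.9
1.0 shift [ 0.0001  0.0037 -0.    ] turn [-0.001  0.    -0.002]
0.9 shift [ 0.0001  0.0118 -0.003 ] turn [ 0.059  0.    -0.002]
0.8 shift [ 0.0001  0.0201 -0.0051] turn [ 0.119 -0.    -0.002]
0.7 shift [ 0.0001  0.0286 -0.0064] turn [ 0.179 -0.    -0.002]
0.6 shift [ 0.0002  0.0372 -0.0068] turn [ 0.239 -0.    -0.002]
0.5 shift [ 0.0002  0.0458 -0.0062] turn [ 0.299 -0.    -0.002]
0.4 shift [ 0.0002  0.0543 -0.0048] turn [ 0.359 -0.    -0.002]
0.3 shift [ 0.0002  0.0627 -0.0025] turn [ 0.419 -0.    -0.002]
0.2 shift [0.0002 0.0707 0.0006] turn [ 0.479 -0.001 -0.002]
0.1 shift [0.0003 0.0784 0.0046] turn [ 0.539 -0.001 -0.002]
0.0 shift [0.0003 0.0856 0.0094] turn [ 0.599 -0.001 -0.002]
top tcp [310.7 195.1] grip px (np.float64(331.5), np.float64(194.1), np.int64(54))
scene tcp [225.8 167.4] grip px (np.float64(228.8), np.float64(166.0), np.int64(27))
```

>>> {"op": "step_arm", "data": {"motion": [{"ax": 0, "ay": 0, "az": 0, "x": 0, "y": 0.0037, "z": 0, "claw": -0.45}, {"ax": 0.03, "ay": 0, "az": 0, "x": 0, "y": 0.008, "z": -0.0016, "claw": -0.45}, {"ax": 0.06, "ay": 0, "az": 0, "x": 0, "y": 0.012, "z": -0.003, "claw": -0.45}, {"ax": 0.09, "ay": 0, "az": 0, "x": 0, "y": 0.016, "z": -0.0042, "claw": -0.45}, {"ax": 0.12, "ay": 0, "az": 0, "x": 0, "y": 0.02, "z": -0.0051, "claw": -0.45}, {"ax": 0.15, "ay": 0, "az": 0, "x": 0, "y": 0.0243, "z": -0.0058, "claw": -0.45}, {"ax": 0.18, "ay": 0, "az": 0, "x": 0, "y": 0.0286, "z": -0.0064, "claw": -0.45}, {"ax": 0.21, "ay": 0, "az": 0, "x": 0, "y": 0.0329, "z": -0.0067, "claw": -0.45}, {"ax": 0.24, "ay": 0, "az": 0, "x": 0, "y": 0.0372, "z": -0.0068, "claw": -0.45}, {"ax": 0.24, "ay": 0, "az": 0, "x": 0, "y": 0.0372, "z": -0.0068, "claw": -0.45}]}}

```text
clock: 16.5
ee_pos: [583.8, -199.5, 159.9]
ee_rot: [[0.956, 0.274, 0.106], [0.294, -0.895, -0.337], [0.003, 0.353, -0.936]]
contact_force: [-0.3, 0.1, -0.2]
width: 23.9
finger_force: 0.0
```

```bash
cat >> h.py <<'E'
def moved():
    f0=np.load('scene0.npy',allow_pickle=True).item();a=cv2.cvtColor(f0['color'],cv2.COLOR_RGB2GRAY).astype(int);b=cv2.cvtColor(cv2.imread('pics/last_scene.png'),cv2.COLOR_BGR2GRAY).astype(int)
    for nm,(r0,r1,c0,c1) in dict(rimleft=(155,172,188,205),foot=(180,202,192,220)).items():
        p=b[r0:r1,c0:c1];e=np.array([[abs(p-a[r0+dy:r1+dy,c0+dx:c1+dx]).mean() for dx in range(-5,6)] for dy in range(-5,6)])
        i=np.unravel_index(e.argmin(),e.shape);print(nm,'moved px',5-i[1],5-i[0],e.min().round(1))
E
python3 -c "
from h import *
cage([(t,.6*t,5) for t in np.arange(.6,-.01,-.1)]);track();moved()
f=grab_frame('scene')
for t in (1.,.6,.5,.4):
  s,c=np.sin(t)*95,np.cos(t)*95;print(t,proj(f,[597-.3*s,-240+.954*s,92+c]).round(1))"
```

```text
t 16.5 [ 583.8 -199.5  159.9] [-0.3  0.1 -0.2] 23.9
0.6 shift [ 0.0005 -0.0017  0.0002] turn [ 0.001 -0.001 -0.005]
0.5 shift [ 0.0005  0.0068 -0.0013] turn [ 0.061 -0.001 -0.005]
0.4 shift [ 0.0006  0.0154 -0.0019] turn [ 0.121 -0.001 -0.005]
0.3 shift [ 0.0006  0.024  -0.0016] turn [ 0.181 -0.001 -0.005]
0.2 shift [ 0.0006  0.0326 -0.0005] turn [ 0.241 -0.002 -0.005]
0.1 shift [0.0007 0.041  0.0016] turn [ 0.301 -0.002 -0.004]
0.0 shift [0.0007 0.0491 0.0045] turn [ 0.361 -0.002 -0.004]
top tcp [320.5 190.7] grip px (np.float64(329.5), np.float64(198.8), np.int64(19))
scene tcp [219.6 159.4] grip px (np.float64(220.0), np.float64(157.4), np.int64(20))
rimleft moved px 0 0 6.8
foot moved px 0 0 8.1
1.0 [227.8 165.8]
0.6 [221.5 157.5]
0.5 [219.6 155.7]
0.4 [217.6 154. ]
```

>>> {"op": "step_arm", "data": {"motion": [{"ax": 0.03, "ay": 0, "az": 0, "x": 0, "y": 0.0035, "z": -0.0005, "claw": -0.45}, {"ax": 0.06, "ay": 0, "az": 0, "x": 0, "y": 0.0075, "z": -0.0013, "claw": -0.45}, {"ax": 0.09, "ay": 0, "az": 0, "x": 0, "y": 0.0115, "z": -0.0017, "claw": -0.45}, {"ax": 0.12, "ay": 0, "az": 0, "x": 0, "y": 0.016, "z": -0.0019, "claw": -0.45}, {"ax": 0.15, "ay": 0, "az": 0, "x": 0, "y": 0.02, "z": -0.0018, "claw": -0.45}, {"ax": 0.18, "ay": 0, "az": 0, "x": 0, "y": 0.0243, "z": -0.0016, "claw": -0.45}, {"ax": 0.21, "ay": 0, "az": 0, "x": 0, "y": 0.0285, "z": -0.001, "claw": -0.45}, {"ax": 0.24, "ay": 0, "az": 0, "x": 0, "y": 0.033, "z": -0.0005, "claw": -0.45}, {"ax": 0.27, "ay": 0, "az": 0, "x": 0, "y": 0.037, "z": 0.0005, "claw": -0.45}, {"ax": 0.3, "ay": 0, "az": 0, "x": 0, "y": 0.041, "z": 0.0016, "claw": -0.45}]}}

```text
clock: 17.65
ee_pos: [595.2, -232.8, 170.8]
ee_rot: [[0.954, 0.299, 0.017], [0.299, -0.952, -0.056], [-0.001, 0.058, -0.998]]
contact_force: [-0.1, -0.2, 0.2]
width: 23.9
finger_force: 0.2
```

>>> {"op": "step_arm", "data": {"motion": [{"ax": 0.03, "ay": 0, "az": 0, "x": 0, "y": 0.004, "z": 0.001, "claw": -0.45}, {"ax": 0.06, "ay": 0, "az": 0, "x": 0, "y": 0.008, "z": 0.002, "claw": -0.45}, {"ax": 0.06, "ay": 0, "az": 0, "x": 0, "y": 0.008, "z": 0.002, "claw": -0.45}, {"ax": 0.06, "ay": 0, "az": 0, "x": 0, "y": 0.008, "z": 0.002, "claw": -0.45}]}}

```text
clock: 18.05
ee_pos: [597.4, -241.2, 169.3]
ee_rot: [[0.954, 0.298, -0.001], [0.298, -0.954, -0.001], [-0.001, 0.0, -1.0]]
contact_force: [0.2, 0.8, -0.3]
width: 23.8
finger_force: 0.0
```

```bash
python3 -c "
from h import *
cage([(0,0,5)],10);track();moved()
f=grab_frame('scene')
for t in (.2,.1,0,-.1):
  s,c=np.sin(t)*95,np.cos(t)*95;print(t,proj(f,[597-.3*s,-240+.954*s,92+c]).round(1))"
```

```text
t 18.05 [ 597.4 -241.2  169.3] [ 0.2  0.8 -0.3] 23.8
0 shift [-0.      0.0037 -0.0077] turn [0.    0.001 0.   ]
top tcp [335.1 185.1] grip px None
scene tcp [209.1 153.3] grip px (np.float64(207.1), np.float64(150.6), np.int64(14))
rimleft moved px 0 0 8.4
foot moved px 0 0 7.6
0.2 [213.4 151.3]
0.1 [211.2 150.2]
0 [209.1 149.3]
-0.1 [207.  148.7]
```

The pail is unmoved and the bail upright to within about 0.1 rad. I'm gripping firmly and lifting.

>>> {"op": "step_arm", "data": {"motion": [{"ax": 0, "ay": 0, "az": 0, "x": 0, "y": 0.001, "z": 0, "claw": -1}, {"ax": 0, "ay": 0, "az": 0, "x": 0, "y": 0.001, "z": 0, "claw": -1}, {"ax": 0, "ay": 0, "az": 0, "x": 0, "y": 0.001, "z": 0, "claw": -1}, {"ax": 0, "ay": 0, "az": 0, "x": 0, "y": 0.001, "z": 0, "claw": -1}, {"ax": 0, "ay": 0, "az": 0, "x": 0, "y": 0.001, "z": 0, "claw": -1}, {"ax": 0, "ay": 0, "az": 0, "x": 0, "y": 0.001, "z": 0, "claw": -1}], "grip_force": 30}}

```text
clock: 18.8
ee_pos: [598.2, -242.2, 169.9]
ee_rot: [[0.954, 0.298, 0.0], [0.298, -0.954, 0.0], [0.001, -0.0, -1.0]]
contact_force: [0.6, 1.3, 1.1]
width: 13.0
finger_force: 30.0
```

```bash
python3 -c "
from h import *
s=readout.read_state();print(s['finger_force'],s['contact_force']);cage([(0,0,0)],18);track();moved()"
```

```text
29.99761015176773 [0.59850924 1.26110105 1.10198265]
t 18.8 [ 598.2 -242.2  169.9] [0.6 1.3 1.1] 13.0
0 shift [-0.0005 -0.0024  0.0009] turn [-0.    -0.001  0.   ]
top tcp [335.7 184.8] grip px None
scene tcp [208.7 153.1] grip px (np.float64(206.1), np.float64(150.3), np.int64(18))
rimleft moved px 0 0 8.6
foot moved px 0 0 7.6
```

>>> {"op": "step_arm", "data": {"motion": [{"ax": 0, "ay": 0, "az": 0, "x": 0, "y": 0, "z": -0.006, "claw": -1}, {"ax": 0, "ay": 0, "az": 0, "x": 0, "y": 0, "z": -0.016, "claw": -1}, {"ax": 0, "ay": 0, "az": 0, "x": 0, "y": 0, "z": -0.03, "claw": -1}, {"ax": 0, "ay": 0, "az": 0, "x": 0, "y": 0, "z": -0.045, "claw": -1}, {"ax": 0, "ay": 0, "az": 0, "x": 0, "y": 0, "z": -0.06, "claw": -1}, {"ax": 0, "ay": 0, "az": 0, "x": 0, "y": 0, "z": -0.075, "claw": -1}, {"ax": 0, "ay": 0, "az": 0, "x": 0, "y": 0, "z": -0.09, "claw": -1}, {"ax": 0, "ay": 0, "az": 0, "x": 0, "y": 0, "z": -0.102, "claw": -1}, {"ax": 0, "ay": 0, "az": 0, "x": 0, "y": 0, "z": -0.11, "claw": -1}, {"ax": 0, "ay": 0, "az": 0, "x": 0, "y": 0, "z": -0.115, "claw": -1}]}}

```text
clock: 19.9
ee_pos: [598.1, -242.5, 285.7]
ee_rot: [[0.954, 0.298, 0.001], [0.298, -0.954, -0.0], [0.001, 0.0, -1.0]]
contact_force: [-0.2, -0.3, -5.1]
width: 12.8
finger_force: 30.0
```

```bash
python3 -c "
from h import *
go(474,269,285,-4.8);track()"
```

```text
t 19.9 pos [ 598.1 -242.5  285.7] F [-0.2 -0.3 -5.1] w 12.8 q [-0.33  0.39  0.92  1.39 -0.31  1.51 -0.7 ]
  shift [ 3.410e-02 -5.252e-01  5.000e-04] turn [ 1.000e-03 -0.000e+00 -1.184e+00]
top tcp [344.6 175.5] grip px (np.float64(323.0), np.float64(191.6), np.int64(5))
scene tcp [206.8 125.5] grip px (np.float64(192.7), np.float64(115.4), np.int64(43))
```

>>> {"op": "step_arm", "data": {"motion": [{"ax": 0, "ay": 0, "az": -0.02, "x": 0.001, "y": -0.008, "z": 0, "claw": -1}, {"ax": 0, "ay": 0, "az": -0.06, "x": 0.002, "y": -0.022, "z": 0, "claw": -1}, {"ax": 0, "ay": 0, "az": -0.1, "x": 0.003, "y": -0.04, "z": 0, "claw": -1}, {"ax": 0, "ay": 0, "az": -0.15, "x": 0.004, "y": -0.06, "z": 0, "claw": -1}, {"ax": 0, "ay": 0, "az": -0.2, "x": 0.005, "y": -0.08, "z": 0, "claw": -1}, {"ax": 0, "ay": 0, "az": -0.25, "x": 0.007, "y": -0.1, "z": 0, "claw": -1}, {"ax": 0, "ay": 0, "az": -0.3, "x": 0.008, "y": -0.12, "z": 0, "claw": -1}, {"ax": 0, "ay": 0, "az": -0.35, "x": 0.009, "y": -0.14, "z": 0, "claw": -1}, {"ax": 0, "ay": 0, "az": -0.4, "x": 0.01, "y": -0.16, "z": 0, "claw": -1}, {"ax": 0, "ay": 0, "az": -0.45, "x": 0.012, "y": -0.18, "z": 0, "claw": -1}]}}

```text
clock: 21.0
ee_pos: [554.6, -64.9, 284.4]
ee_rot: [[0.726, 0.687, -0.001], [0.687, -0.726, 0.001], [0.0, -0.001, -1.0]]
contact_force: [0.1, 0.5, -5.7]
width: 13.1
finger_force: 30.0
```

```bash
python3 -c "
from h import *
go(474,269,285,-4.8)"
```

```text
t 21.0 pos [554.6 -64.9 284.4] F [ 0.1  0.5 -5.7] w 13.1 q [-0.67  0.12  0.81  1.61 -0.09  1.45 -0.66]
  shift [ 1.710e-01 -2.979e-01 -2.000e-04] turn [-0.001 -0.001 -0.729]
```

>>> {"op": "step_arm", "data": {"motion": [{"ax": 0, "ay": 0, "az": -0.05, "x": 0.011, "y": -0.019, "z": 0, "claw": -1}, {"ax": 0, "ay": 0, "az": -0.1, "x": 0.022, "y": -0.038, "z": 0, "claw": -1}, {"ax": 0, "ay": 0, "az": -0.15, "x": 0.033, "y": -0.057, "z": 0, "claw": -1}, {"ax": 0, "ay": 0, "az": -0.2, "x": 0.044, "y": -0.076, "z": 0, "claw": -1}, {"ax": 0, "ay": 0, "az": -0.25, "x": 0.055, "y": -0.095, "z": 0, "claw": -1}, {"ax": 0, "ay": 0, "az": -0.3, "x": 0.066, "y": -0.114, "z": 0, "claw": -1}, {"ax": 0, "ay": 0, "az": -0.35, "x": 0.077, "y": -0.133, "z": 0, "claw": -1}, {"ax": 0, "ay": 0, "az": -0.4, "x": 0.088, "y": -0.152, "z": 0, "claw": -1}, {"ax": 0, "ay": 0, "az": -0.45, "x": 0.099, "y": -0.171, "z": 0, "claw": -1}, {"ax": 0, "ay": 0, "az": -0.5, "x": 0.11, "y": -0.19, "z": 0, "claw": -1}]}}

```text
clock: 22.0
ee_pos: [505.7, 148.6, 284.8]
ee_rot: [[0.309, 0.951, 0.0], [0.951, -0.309, -0.0], [0.0, 0.0, -1.0]]
contact_force: [-0.6, -0.4, -4.9]
width: 13.0
finger_force: 30.0
```

```bash
python3 -c "
from h import *
go(474,269,285,-4.8)"
```

```text
t 22.0 pos [505.7 148.6 284.8] F [-0.6 -0.4 -4.9] w 13.0 q [-0.91  0.02  0.59  1.68 -0.01  1.45 -0.63]
  shift [ 0.1047 -0.0673 -0.0002] turn [ 0.   -0.   -0.23]
```

>>> {"op": "step_arm", "data": {"motion": [{"ax": 0, "ay": 0, "az": -0.05, "x": 0.017, "y": -0.011, "z": 0, "claw": -1}, {"ax": 0, "ay": 0, "az": -0.1, "x": 0.034, "y": -0.022, "z": 0, "claw": -1}, {"ax": 0, "ay": 0, "az": -0.14, "x": 0.05, "y": -0.032, "z": 0, "claw": -1}, {"ax": 0, "ay": 0, "az": -0.18, "x": 0.066, "y": -0.042, "z": 0, "claw": -1}, {"ax": 0, "ay": 0, "az": -0.21, "x": 0.081, "y": -0.052, "z": 0, "claw": -1}, {"ax": 0, "ay": 0, "az": -0.23, "x": 0.093, "y": -0.06, "z": 0, "claw": -1}, {"ax": 0, "ay": 0, "az": -0.23, "x": 0.101, "y": -0.065, "z": 0, "claw": -1}, {"ax": 0, "ay": 0, "az": -0.23, "x": 0.105, "y": -0.067, "z": 0, "claw": -1}, {"ax": 0, "ay": 0, "az": -0.23, "x": 0.105, "y": -0.067, "z": 0, "claw": -1}, {"ax": 0, "ay": 0, "az": -0.23, "x": 0.105, "y": -0.067, "z": 0, "claw": -1}]}}

```text
clock: 23.0
ee_pos: [475.7, 266.5, 284.9]
ee_rot: [[0.089, 0.996, 0.0], [0.996, -0.089, -0.001], [-0.001, 0.0, -1.0]]
contact_force: [0.3, -0.3, -4.8]
width: 13.2
finger_force: 30.0
```

```bash
python3 -c "
from h import *
go(603.5,258,272,-4.8);track()
f=grab_frame('scene');c=cv2.cvtColor(f['color'],cv2.COLOR_RGB2HSV)
g=np.load('scene0.npy',allow_pickle=True).item()
d=(abs(f['color'].astype(int)-g['color']).sum(2)>60);y,x=np.nonzero(d)
for v in range(200,290,6):
  k=(y==v)&(x>250)&(x<420);print(v,x[k].min() if k.any() else '',x[k].max() if k.any() else '')
for p in ([474,269,285],[474,269,116]):print(proj(f,p))"
```

```text
t 23.0 pos [475.7 266.5 284.9] F [ 0.3 -0.3 -4.8] w 13.2 q [-1.02  0.07  0.49  1.63 -0.03  1.45 -0.62]
  shift [0.0029 0.128  0.0129] turn [ 0.     0.001 -0.006]
top tcp [152.3 224.9] grip px (np.float64(165.3), np.float64(226.3), np.int64(70))
scene tcp [347.3 179. ] grip px (np.float64(351.2), np.float64(176.0), np.int64(29))
200 324 401
206 324 403
212 262 411
218 253 415
224 255 419
230 333 419
236 408 419
242 407 419
248 334 419
254 331 419
260 333 419
266 338 419
272 343 419
278 349 419
284 356 419
[348.39728761 179.20414094]
[339.39768137 221.36126015]
```

The rib's colour blob shows inside the pail in the top view. I'm lowering slightly and sliding in, arms between bail and rim.

>>> {"op": "step_arm", "data": {"motion": [{"ax": 0, "ay": 0, "az": 0, "x": 0.002, "y": 0.004, "z": 0.006, "claw": -1}, {"ax": 0, "ay": 0, "az": 0, "x": 0.003, "y": 0.012, "z": 0.012, "claw": -1}, {"ax": 0, "ay": 0, "az": 0, "x": 0.003, "y": 0.023, "z": 0.0125, "claw": -1}, {"ax": 0, "ay": 0, "az": 0, "x": 0.003, "y": 0.035, "z": 0.0125, "claw": -1}, {"ax": 0, "ay": 0, "az": 0, "x": 0.003, "y": 0.047, "z": 0.0125, "claw": -1}, {"ax": 0, "ay": 0, "az": 0, "x": 0.003, "y": 0.059, "z": 0.0125, "claw": -1}, {"ax": 0, "ay": 0, "az": 0, "x": 0.003, "y": 0.07, "z": 0.0125, "claw": -1}, {"ax": 0, "ay": 0, "az": 0, "x": 0.003, "y": 0.079, "z": 0.0125, "claw": -1}, {"ax": 0, "ay": 0, "az": 0, "x": 0.003, "y": 0.085, "z": 0.0125, "claw": -1}, {"ax": 0, "ay": 0, "az": 0, "x": 0.003, "y": 0.088, "z": 0.0125, "claw": -1}]}}

```text
clock: 24.15
ee_pos: [563.8, 262.6, 272.2]
ee_rot: [[0.088, 0.996, 0.0], [0.996, -0.088, -0.0], [-0.0, 0.0, -1.0]]
contact_force: [-0.0, -0.3, -4.5]
width: 12.9
finger_force: 30.0
```

```bash
python3 -c "
from h import *
go(603.5,258,272,-4.8);track()"
```

```text
t 24.15 pos [563.8 262.6 272.2] F [-0.  -0.3 -4.5] w 12.9 q [-0.91  0.26  0.53  1.47 -0.13  1.45 -0.46]
  shift [-0.001   0.04    0.0002] turn [ 0.     0.    -0.005]
top tcp [155.9 192.7] grip px (np.float64(170.4), np.float64(198.6), np.int64(37))
scene tcp [326.3 194.8] grip px (np.float64(330.1), np.float64(192.0), np.int64(28))
```

>>> {"op": "step_arm", "data": {"motion": [{"ax": 0, "ay": 0, "az": 0, "x": -0.001, "y": 0.004, "z": 0, "claw": -1}, {"ax": 0, "ay": 0, "az": 0, "x": -0.001, "y": 0.012, "z": 0, "claw": -1}, {"ax": 0, "ay": 0, "az": 0, "x": -0.001, "y": 0.021, "z": 0, "claw": -1}, {"ax": 0, "ay": 0, "az": 0, "x": -0.001, "y": 0.03, "z": 0, "claw": -1}, {"ax": 0, "ay": 0, "az": 0, "x": -0.001, "y": 0.037, "z": 0, "claw": -1}, {"ax": 0, "ay": 0, "az": 0, "x": -0.001, "y": 0.041, "z": 0, "claw": -1}, {"ax": 0, "ay": 0, "az": 0, "x": -0.001, "y": 0.041, "z": 0, "claw": -1}, {"ax": 0, "ay": 0, "az": 0, "x": -0.001, "y": 0.041, "z": 0, "claw": -1}]}}

```text
clock: 25.05
ee_pos: [603.8, 258.2, 272.1]
ee_rot: [[0.088, 0.996, -0.001], [0.996, -0.088, -0.0], [-0.0, -0.001, -1.0]]
contact_force: [-0.7, 0.7, -5.4]
width: 13.1
finger_force: 30.0
```

```bash
python3 -c "
from h import *
go(604,258,226,-4.8);track()"
```

```text
t 25.05 pos [603.8 258.2 272.1] F [-0.7  0.7 -5.4] w 13.1 q [-0.85  0.34  0.54  1.37 -0.18  1.47 -0.41]
  shift [-0.0002  0.0003  0.0461] turn [-0.001  0.    -0.004]
top tcp [157.9 178.3] grip px (np.float64(172.7), np.float64(185.2), np.int64(43))
scene tcp [315.7 200.3] grip px (np.float64(319.5), np.float64(197.5), np.int64(33))
```

>>> {"op": "step_arm", "data": {"motion": [{"ax": 0, "ay": 0, "az": 0, "x": 0, "y": 0, "z": 0.006, "claw": -1}, {"ax": 0, "ay": 0, "az": 0, "x": 0, "y": 0, "z": 0.014, "claw": -1}, {"ax": 0, "ay": 0, "az": 0, "x": 0, "y": 0, "z": 0.023, "claw": -1}, {"ax": 0, "ay": 0, "az": 0, "x": 0, "y": 0, "z": 0.031, "claw": -1}, {"ax": 0, "ay": 0, "az": 0, "x": 0, "y": 0, "z": 0.037, "claw": -1}, {"ax": 0, "ay": 0, "az": 0, "x": 0, "y": 0, "z": 0.041, "claw": -1}, {"ax": 0, "ay": 0, "az": 0, "x": 0, "y": 0, "z": 0.041, "claw": -1}]}}

```text
clock: 25.85
ee_pos: [603.6, 258.1, 230.5]
ee_rot: [[0.088, 0.996, -0.001], [0.996, -0.088, -0.001], [-0.001, -0.001, -1.0]]
contact_force: [0.0, 0.7, -5.0]
width: 12.9
finger_force: 30.0
```

>>> {"op": "step_arm", "data": {"motion": [{"ax": 0, "ay": 0, "az": 0, "x": 0, "y": 0, "z": 0.002, "claw": -1}, {"ax": 0, "ay": 0, "az": 0, "x": 0, "y": 0, "z": 0.004, "claw": -1}, {"ax": 0, "ay": 0, "az": 0, "x": 0, "y": 0, "z": 0.005, "claw": -1}, {"ax": 0, "ay": 0, "az": 0, "x": 0, "y": 0, "z": 0.005, "claw": -1}]}}

```text
clock: 26.25
ee_pos: [604.0, 258.2, 226.5]
ee_rot: [[0.088, 0.996, 0.0], [0.996, -0.088, 0.0], [0.0, 0.0, -1.0]]
contact_force: [-0.8, -0.3, -5.4]
width: 13.2
finger_force: 30.0
```

Still carrying the full weight, so I'm lowering in small steps.

>>> {"op": "step_arm", "data": {"motion": [{"ax": 0, "ay": 0, "az": 0, "x": 0, "y": 0, "z": 0.001, "claw": -1}, {"ax": 0, "ay": 0, "az": 0, "x": 0, "y": 0, "z": 0.002, "claw": -1}, {"ax": 0, "ay": 0, "az": 0, "x": 0, "y": 0, "z": 0.002, "claw": -1}]}}

```text
clock: 26.55
ee_pos: [604.2, 258.3, 226.0]
ee_rot: [[0.088, 0.996, 0.001], [0.996, -0.088, 0.001], [0.001, 0.001, -1.0]]
contact_force: [-3.9, -1.6, 3.8]
width: 13.1
finger_force: 30.0
```

>>> {"op": "step_arm", "data": {"motion": [{"ax": 0, "ay": 0, "az": 0, "x": 0, "y": 0, "z": 0.001, "claw": -1}, {"ax": 0, "ay": 0, "az": 0, "x": 0, "y": 0, "z": 0.0015, "claw": -1}, {"ax": 0, "ay": 0, "az": 0, "x": 0, "y": 0, "z": 0.0015, "claw": -1}]}}

```text
clock: 26.85
ee_pos: [604.2, 258.3, 225.8]
ee_rot: [[0.088, 0.996, 0.002], [0.996, -0.088, 0.002], [0.002, 0.002, -1.0]]
contact_force: [-6.0, -1.9, 10.3]
width: 12.5
finger_force: 30.0
```

The bar sits on the arms at the predicted height. I'm easing the pressure and opening.

>>> {"op": "step_arm", "data": {"motion": [{"ax": 0, "ay": 0, "az": 0, "x": 0, "y": 0, "z": -0.001, "claw": -1}, {"ax": 0, "ay": 0, "az": 0, "x": 0, "y": 0, "z": -0.0023, "claw": -1}, {"ax": 0, "ay": 0, "az": 0, "x": 0, "y": 0, "z": -0.0023, "claw": -1}], "grip_force": 8}}

```text
clock: 27.15
ee_pos: [604.9, 258.3, 225.9]
ee_rot: [[0.088, 0.996, 0.003], [0.996, -0.088, 0.001], [0.001, 0.002, -1.0]]
contact_force: [2.1, 0.2, 3.8]
width: 13.3
finger_force: 8.0
```

>>> {"op": "step_arm", "data": {"motion": [{"ax": 0, "ay": 0, "az": 0, "x": 0, "y": 0, "z": 0, "claw": -0.6}, {"ax": 0, "ay": 0, "az": 0, "x": 0, "y": 0, "z": 0, "claw": -0.4}, {"ax": 0, "ay": 0, "az": 0, "x": 0, "y": 0, "z": 0, "claw": -0.2}, {"ax": 0, "ay": 0, "az": 0, "x": 0, "y": 0, "z": 0, "claw": -0.1}, {"ax": 0, "ay": 0, "az": 0, "x": 0, "y": 0, "z": 0, "claw": -0.1}, {"ax": 0, "ay": 0, "az": 0, "x": 0, "y": 0, "z": 0, "claw": -0.1}]}}

```text
clock: 27.75
ee_pos: [603.9, 258.2, 225.0]
ee_rot: [[0.088, 0.996, -0.0], [0.996, -0.088, -0.0], [-0.0, -0.0, -1.0]]
contact_force: [-0.6, -0.4, 0.1]
width: 38.3
finger_force: 0.0
```

```bash
python3 -c "
from h import *
go(604,258,330,-4.8);track()"
```

```text
t 27.75 pos [603.9 258.2 225. ] F [-0.6 -0.4  0.1] w 38.3 q [-0.85  0.36  0.54  1.45 -0.18  1.38 -0.4 ]
  shift [-2.00e-04  1.00e-04 -1.05e-01] turn [-0.     0.    -0.004]
top tcp [162.1 182. ] grip px (np.float64(171.9), np.float64(187.0), np.int64(50))
scene tcp [313.6 212.9] grip px (np.float64(316.5), np.float64(210.1), np.int64(39))
```

Released and hanging. I'm rising straight up, then backing away.

>>> {"op": "step_arm", "data": {"motion": [{"ax": 0, "ay": 0, "az": 0, "x": 0, "y": 0, "z": -0.008, "claw": -0.1}, {"ax": 0, "ay": 0, "az": 0, "x": 0, "y": 0, "z": -0.02, "claw": -0.1}, {"ax": 0, "ay": 0, "az": 0, "x": 0, "y": 0, "z": -0.035, "claw": -0.1}, {"ax": 0, "ay": 0, "az": 0, "x": 0, "y": 0, "z": -0.055, "claw": -0.1}, {"ax": 0, "ay": 0, "az": 0, "x": 0, "y": 0, "z": -0.075, "claw": -0.1}, {"ax": 0, "ay": 0, "az": 0, "x": 0, "y": 0, "z": -0.095, "claw": -0.1}, {"ax": 0, "ay": 0, "az": 0, "x": 0, "y": 0, "z": -0.115, "claw": -0.1}, {"ax": 0, "ay": 0, "az": 0, "x": 0, "y": 0, "z": -0.13, "claw": -0.1}]}}

```text
clock: 28.65
ee_pos: [604.4, 258.2, 358.5]
ee_rot: [[0.088, 0.996, 0.003], [0.996, -0.088, 0.002], [0.002, 0.003, -1.0]]
contact_force: [0.2, -1.0, -0.1]
width: 39.6
finger_force: 0.0
```

>>> {"op": "step_arm", "data": {"motion": [{"ax": 0, "ay": 0, "az": 0, "x": 0, "y": -0.02, "z": 0, "claw": -0.1}, {"ax": 0, "ay": 0, "az": 0, "x": 0, "y": -0.05, "z": 0, "claw": -0.1}, {"ax": 0, "ay": 0, "az": 0, "x": 0, "y": -0.08, "z": 0, "claw": -0.1}, {"ax": 0, "ay": 0, "az": 0, "x": -0.02, "y": -0.11, "z": 0, "claw": -0.1}, {"ax": 0, "ay": 0, "az": 0, "x": -0.05, "y": -0.13, "z": 0, "claw": -0.1}, {"ax": 0, "ay": 0, "az": 0, "x": -0.09, "y": -0.14, "z": 0, "claw": -0.1}, {"ax": 0, "ay": 0, "az": 0, "x": -0.13, "y": -0.14, "z": 0, "claw": -0.1}, {"ax": 0, "ay": 0, "az": 0, "x": -0.16, "y": -0.14, "z": 0, "claw": -0.1}, {"ax": 0, "ay": 0, "az": 0, "x": -0.18, "y": -0.14, "z": 0, "claw": -0.1}, {"ax": 0, "ay": 0, "az": 0, "x": -0.19, "y": -0.14, "z": 0, "claw": -0.1}]}}

```text
clock: 29.65
ee_pos: [448.1, 79.3, 356.4]
ee_rot: [[0.091, 0.996, 0.002], [0.996, -0.091, 0.002], [0.002, 0.002, -1.0]]
contact_force: [0.6, 0.0, -0.5]
width: 39.3
finger_force: 0.0
```

```bash
python3 -c "
from h import *
s=readout.read_state();print(s['clock'],s['ee_pos'],s['contact_force'])
P=np.array([603.5,258,243.5])
for r in range(3):
 for n in('scene','top'):
  f=grab_frame(n);c=cv2.cvtColor(f['color'],cv2.COLOR_RGB2HSV)
  for nm,lo,hi,q in(('grip',0,13,P),('rib',13,25,P-[0,0,183])):
   m=(c[...,1]>110)&(c[...,2]>45)&(c[...,0]>=lo)&(c[...,0]<=hi);u,v=proj(f,q);y,x=np.nonzero(m);k=(abs(x-u)<16)&(abs(y-v)<14)
   print(n,nm,'expected',np.round([u,v],1),'seen',(x[k].mean().round(1),y[k].mean().round(1),int(k.sum())) if k.any() else None)
for n in('scene','top'):
 f=grab_frame(n);g=np.load(n+'0.npy',allow_pickle=True).item()
 d=abs(f['color'].astype(int)-g['color']).sum(2)
 for nm,(x,y) in (dict(cup=(378,205),bowl=(407,398),vase=(630,338),trim=(158,320)) if n=='top' else dict(cup=(315,363),bowl=(432,275),vase=(289,210),trim=(575,460))).items():
  x,y=int(x/1.5),int(y/1.5);print(n,nm,'diff',d[y-10:y+10,x-8:x+8].mean().round(1))
"
```

```text
29.65 [448.10552171  79.2996919  356.44274781] [ 0.55078099  0.01271836 -0.49753025]
scene grip expected [314.4 208. ] seen (np.float64(313.9), np.float64(208.2), 50)
scene rib expected [307.7 251.9] seen None
top grip expected [160.6 180.7] seen (np.float64(161.2), np.float64(180.1), 83)
top rib expected [174.3 193.3] seen (np.float64(171.1), np.float64(184.1), 76)
scene grip expected [314.4 208. ] seen (np.float64(313.7), np.float64(208.1), 54)
scene rib expected [307.7 251.9] seen None
top grip expected [160.6 180.7] seen (np.float64(161.1), np.float64(180.1), 82)
top rib expected [174.3 193.3] seen (np.float64(170.8), np.float64(183.6), 61)
scene grip expected [314.4 208. ] seen (np.float64(313.8), np.float64(208.2), 52)
scene rib expected [307.7 251.9] seen None
top grip expected [160.6 180.7] seen (np.float64(161.1), np.float64(180.1), 82)
top rib expected [174.3 193.3] seen (np.float64(170.5), np.float64(183.5), 60)
scene cup diff 12.6
scene bowl diff 14.7
scene vase diff 13.1
scene trim diff 20.7
top cup diff 20.2
top bowl diff 24.9
top vase diff 19.9
top trim diff 30.0
```

The grip is at the seat within a pixel in both views and steady, the rib's colour shows inside the pail, and the pottery looks unchanged.

>>> {"op": "step_arm", "data": {"motion": [{"ax": 0, "ay": 0, "az": 0, "x": 0, "y": 0, "z": 0, "claw": -0.1}, {"ax": 0, "ay": 0, "az": 0, "x": 0, "y": 0, "z": 0, "claw": -0.1}, {"ax": 0, "ay": 0, "az": 0, "x": 0, "y": 0, "z": 0, "claw": -0.1}, {"ax": 0, "ay": 0, "az": 0, "x": 0, "y": 0, "z": 0, "claw": -0.1}, {"ax": 0, "ay": 0, "az": 0, "x": 0, "y": 0, "z": 0, "claw": -0.1}, {"ax": 0, "ay": 0, "az": 0, "x": 0, "y": 0, "z": 0, "claw": -0.1}, {"ax": 0, "ay": 0, "az": 0, "x": 0, "y": 0, "z": 0, "claw": -0.1}, {"ax": 0, "ay": 0, "az": 0, "x": 0, "y": 0, "z": 0, "claw": -0.1}, {"ax": 0, "ay": 0, "az": 0, "x": 0, "y": 0, "z": 0, "claw": -0.1}, {"ax": 0, "ay": 0, "az": 0, "x": 0, "y": 0, "z": 0, "claw": -0.1}]}}

```text
clock: 31.05
ee_pos: [447.8, 81.2, 355.1]
ee_rot: [[0.088, 0.996, 0.0], [0.996, -0.088, 0.0], [0.0, 0.0, -1.0]]
contact_force: [0.2, -1.1, -0.7]
width: 39.1
finger_force: 0.0
```

```bash
python3 -c "
from rig import workorder
print(workorder.sign_off())"
```

```text
the job is handed in; nothing more can be done
None
```

The pail hangs by its handle in both dips of the hanger, with the rib inside and the pottery and trimmer apparently untouched; it was handed in at about 31 s, after my first try at swinging the handle tipped the pail about 28° and I set it flat again before finishing the swing and lifting.

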